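# Set up a stepped shaft on V-blocks for a run-out check

## Robot

A 7-joint arm with a two-finger parallel gripper is mounted at the origin on the work surface. World frame = base frame: x ahead of the robot, y to its left, z up, the work surface at z = 0. Lengths are in mm, angles in rad, forces in N, time in s.
With the tool pointing down it reaches from about 425 to 875 mm from the base axis. Payload 4.7 kg.
Tool frame: the origin (TCP) lies midway between the tips of the shut fingers; the grasp point (between the pads) lies pinch_z behind it (pinch_z is the distance from the TCP to the grasp point, in mm); z points along the fingers, y is the line along which they close (so a half turn about z gives the same grasp; the last joint's range is limited). The gripper opens to 87 mm and grips with 3 to 60 N. Pads are 19 mm wide; open, the fingers measure 117 mm over their backs; the gripper's body (75 mm by 190 mm) begins 51 mm behind the grasp point.
Start: joints at [-1.148, 0.321, -0.07, 1.45, 0.023, 1.371, -0.057], TCP at [258.411, 596.449, 200.887] pointing down, gripper open.
Joint ranges: [-2.86, 2.86], [-0.3, 2.09], [-1.38, 1.24], [0.06, 2.45], [-1.56, 4.7], [0.09, 2.05], [-2.69, 2.69]. Speed limits (rad/s): [2.57, 2.57, 3.14, 3.14, 3.14, 3.14, 3.14].

## Interface

Orientations are given as [roll, pitch, yaw] about the fixed x, y, z axes, in that order (R = Rz(yaw) Ry(pitch) Rx(roll)).
In Python, from workcell import * gives the robot as it stands. The module is installed in compiled form; this text tells all that it offers.
- The arm moves only by the tool arm_command, never from a script. Its argument "steps" is a list of rows, each an object with "offset": the shift along the tool's x, y, z scaled (see below), a list of three; "rotation": the turn, a rotation vector about the tool's x, y, z scaled (see below), a list of three. A call has 1 to 10 rows; each row is the pose to reach, as a shift and turn from the pose commanded when the call began, along the tool's axes at that moment; what a row does not reach only later rows make up. The controller multiplies each number of a shift by 0.1 m and each number of a turn by 1.5 rad. A row lasts 1/12 s, in which the tool goes at most 41.7 mm and 7.16 degrees, less where a joint would pass 70% of its speed; a pose out of reach is approached as far as the arm can. A call with a number of a shift or a turn outside -1 to 1 is refused whole. A call with a gripper value outside its range is refused whole. "jaw" is the opening, from 0 (shut) to 1 (fully open), set as the call begins (left out, the last holds). The fingers move at their own pace and stop on an object; "grip_force" is the grip in N (left out, the last holds). Time passes only in rows, so rows that repeat a pose let the fingers close. It gives the time, the measured TCP pose, the force, the opening and the grip force at its end, in the units of the state.
- get_obs(): the state, without advancing time (a new reading comes with each control period).
- get_image(name): name is "side" or "top" or "wrist"; returns a dict with "pixels" (480x640x3 uint8, red, green, blue), "range_z" (480x640 float32, mm along the optical axis (not along the pixel's ray), 0 where there is no reading), "fov_y" (degrees; the focal length in pixels is half the picture's height over the tangent of half this angle, whatever the lens; pixels are square), "cx", "cy" (the principal point, pixels), "extrinsics" (4x4, takes a point from camera to world coordinates). Camera axes: x right, y down, z forward; pixel columns grow to the right and rows downward; lengths in mm; the calibration is good to about 2 mm. A picture is of the moment at which its call begins.
- finish_job(): hands the job in; it is judged then, once.
The state is a dict: "time": time; "joint_pos": joint angles; "joint_velocities": joint speeds; "joint_efforts": joint torques, N m; "ee_pos": TCP position; "eef_rot": TCP orientation; "wrist_force": force on the tool from outside, world axes, zero at the start; "torque": the same for the moment, N m; "gripper_width": opening from 0.0 (shut) to 1.0 (fully open); "grasp_force": force on a finger pad.
Only numpy, scipy, OpenCV 4.12 (cv2) and the standard library are available. Lean on these libraries where they do the work, as an engineer would, in place of code of your own. Each camera call takes 0.05 s, during which the arm holds its last target. There are 200 camera calls.

## Task

Set the stepped shaft up on the surface plate for a run-out check (left and right as the robot sees it), level and in line with the stop screw, its thick end on the left, 5 to 10 mm short of the screw: lay it in the two V-blocks, one under the middle of each journal, with the packing plate centred under the V-block of the thin right-hand journal. Stand the dial gauge on the plate behind the shaft, on the side away from the robot, its plunger square to the shaft's middle and 5 to 10 mm short of it. Leave the tin, the brass elbow and the adjustable wrench where they are.

Things in the scene. Friction and masses are not known exactly. Their poses are not given: they have to be found in the camera images.
- plate: steel surface plate, fixed: 200 mm (own x) x 300 mm (own y) x 30 mm high, green sides, flat dark top. Origin: centre of its underside, on the bench; the top is 30 mm up. Own x points away from the robot, own y to the robot's left, give or take a small yaw.
- stop_tip (a point): end stop, fixed near the left end of the surface plate: a grey angle plate 50 mm wide (own x), 75 mm high, with an 8 mm round-nosed screw pointing right. Point: the screw's nose, 51.3 mm above the plate's top. Own y: along the screw to the robot's left; own x: away from the robot. The shaft's axis belongs on the screw's line, right of the nose (own -y). Upright face 12 mm, foot's end 64 mm left of the nose.
- packing_centre (a point): packing plate: loose flat brass plate 70 mm (own x) x 46 mm (own y) x 8 mm thick, 0.2 kg, lying flat on the bench. Point: its centre, 4 mm above its underside.
- va_centre (a point): one of two alike dark steel V-blocks (either may go in either place), upright on the bench: 50 mm wide (own x), 32 mm long (own y), 50 mm high, 0.4 kg. A 90 degree V runs along own y across the top, 40 mm wide, 20 mm deep, its root 30 mm above the underside. The flanks facing own +x and -x are plain, for gripping. Point: its centre, 25 mm above the underside.
- vb_centre (a point): one of two alike dark steel V-blocks (either may go in either place), upright on the bench: 50 mm wide (own x), 32 mm long (own y), 50 mm high, 0.4 kg. A 90 degree V runs along own y across the top, 40 mm wide, 20 mm deep, its root 30 mm above the underside. The flanks facing own +x and -x are plain, for gripping. Point: its centre, 25 mm above the underside.
- shaft_centre (a point): stepped steel shaft, 170 mm long, 0.6 to 0.8 kg. Point: on its axis at mid length, its balance. Own x: to the thin end. Diameters: 36 mm for x = -22..22 mm, thick journal 30 mm to x = -85, thin journal 19 mm to x = 85. Lies level, axis 45 mm up, in a fixed wooden saddle that holds the journals' middles (22 mm thick, 56 mm wide, base 12 mm high). Set up on Vs and packing, its axis is 51.3 mm above the plate.
- gauge_column (a point): dial gauge on a magnetic base, off, loose, about 0.6 kg: grey base 50 (own x) x 40 (own y) x 38 mm high; square column 14 x 14 mm (sides along x, y) up its centre to 135 mm. In front (own -x) a 42 mm dial, face up; its plunger points along -x, tip 80 mm from the column's axis, 51 mm up. Above 62 mm the column is clear to grip. Point: column axis, 112 mm above the underside. At yaw 0 the plunger points to the robot.
- tin_centre (a point): bystander: a standing round tin with a red and white wrapper, 61 mm in diameter, 80 mm high. Point: its centre, 40 mm up.
- elbow_centre (a point): bystander: a brass pipe elbow, about 45 x 45 x 28 mm, lying on the bench. Point: its middle, 14 mm up.
- wrench_centre (a point): bystander: a steel adjustable wrench, about 195 x 40 x 12 mm, lying flat. Point: its middle, 6 mm up.
There are look-alikes about, which are no part of the job. Of the things shaped like the part that bears packing_centre, the brass one is meant. Leave any pink look-alike of the part that bears va_centre alone.

How it is judged:
By the outcome, as a careful person would: the job done as asked, in the order asked, and still so for the second after the job is handed in, with the robot touching nothing.
It also fails if it takes over 147 s, if anything falls off the work surface, if the arm or the gripper's body presses on something with over 40 N, if the wrist force passes 120 N, or if a joint passes its speed limit or range.

## Working session

There is one attempt and no reset: what is moved stays moved. The work goes in short steps, Python scripts to look and compute and a tool call to move; the robot and the scene stay as the last step left them, time stands still between calls to the robot, and variables do not carry over. Pictures are saved under pics/ and viewed, at most 14 in all, crops included, and the job is handed in when it is done.

Besides the shell and the picture viewer there is one more tool, called after "Emit:" as name([rows], argument=value, ...), one row to a line, values as JSON. arm_command: Moves the arm, as the interface text tells. Shifts and turns lie within -1 to 1; 1 stands for 0.1 m of shift or 1.5 rad of turn. Its arguments: {"type":"object","properties":{"steps":{"type":"array"},"jaw":{"type":"number"},"grip_force":{"type":"number"}},"required":["steps"]}

```bash
mkdir -p pics; cat > h.py <<'E'
from workcell import *
import numpy as np, cv2
from scipy.spatial.transform import Rotation as R
def cam(n):
    d=get_image(n); d['f']=240/np.tan(np.radians(d['fov_y'])/2); return d
def cloud(d):
    v,u=np.mgrid[0:480,0:640]; z=d['range_z']
    p=np.stack([(u-d['cx'])/d['f']*z,(v-d['cy'])/d['f']*z,z],-1)
    T=np.array(d['extrinsics']); w=p@T[:3,:3].T+T[:3,3]; w[z==0]=np.nan; return w
def save(d,n): cv2.imwrite('pics/'+n+'.png',d['pixels'][...,::-1])
E
python3 - <<'E'
from h import *
o=get_obs(); print({k:np.round(v,3) for k,v in o.items()})
for n in('top','side'):
    d=cam(n); save(d,n+'0'); print(n,d['f'],d['cx'],d['cy'],np.round(d['extrinsics'],3).tolist())
    np.savez('/tmp/'+n,c=cloud(d),p=d['pixels'])
E
ls
```

```text
{'time': np.float64(0.0), 'joint_pos': array([-1.148,  0.322, -0.07 ,  1.452,  0.023,  1.371, -0.057]), 'joint_velocities': array([ 0.001,  0.001, -0.   ,  0.001, -0.   , -0.001,  0.   ]), 'joint_efforts': array([-1.0000e-03, -4.9129e+01, -4.0400e-01, -3.1253e+01, -6.4000e-02,
        4.3000e-02,  0.0000e+00]), 'ee_pos': array([258.195, 595.858, 199.726]), 'eef_rot': array([-3.14 ,  0.   ,  2.733]), 'wrist_force': array([-0.127, -0.743, -0.51 ]), 'torque': array([0.027, 0.024, 0.014]), 'grasp_force': np.float64(0.0), 'gripper_width': np.float64(0.998)}
top 454.4517133388771 321.4844872439757 240.08940904487625 [[-0.029, -0.984, 0.178, 329.541], [-0.999, 0.031, 0.01, -11.385], [-0.016, -0.178, -0.984, 1152.142], [0.0, 0.0, 0.0, 1.0]]
side 487.98430124985913 320.4148011113258 230.84868861234838 [[-0.923, -0.301, 0.239, 307.337], [-0.385, 0.714, -0.584, 558.793], [0.005, -0.632, -0.775, 819.655], [0.0, 0.0, 0.0, 1.0]]
h.py
pics
```

View pics/top0.png

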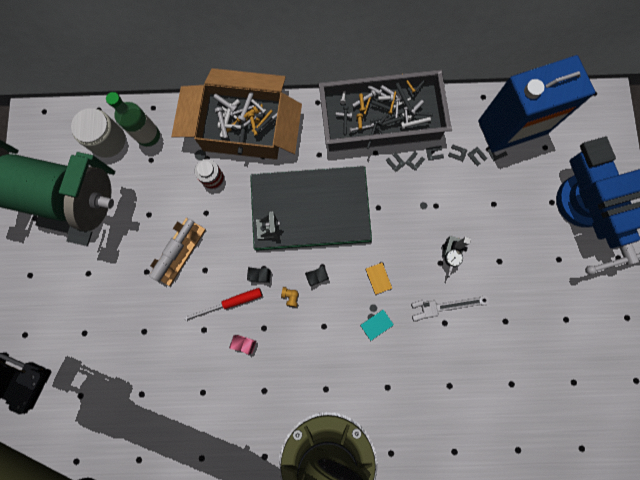

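View pics/side0.png

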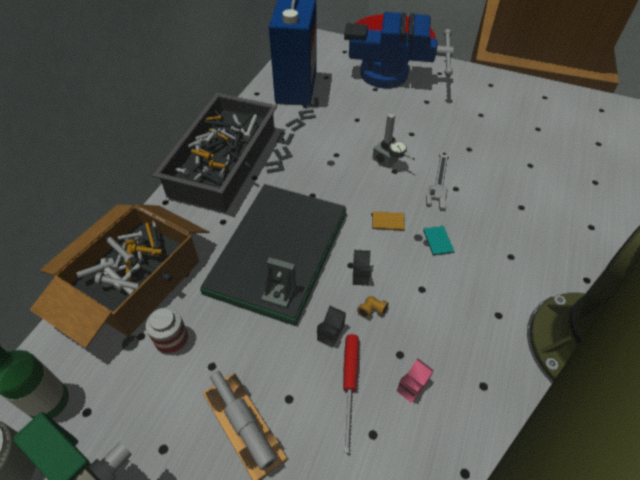

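```bash
python3 -c "
import workcell;print([n for n in dir(workcell) if n[0]!='_']); print(getattr(workcell,'pinch_z',None))"
```

```text
['IKError', 'finish_job', 'get_image', 'get_obs', 'pinch_z']
18.700000000000003
```

```bash
python3 - <<'E'
from h import *
D={n:np.load('/tmp/%s.npz'%n) for n in('top','side')}
def rect(pts,n):
    r=cv2.minAreaRect(pts[:,:2].astype(np.float32)); print(n,len(pts),'c',np.round(r[0],1),'size',np.round(r[1],1),'ang',round(r[2],1),'zmed',np.round(np.median(pts[:,2]),1),'zmax',np.round(pts[:,2].max(),1))
boxes={'plate':(245,160,375,255),'va':(246,263,273,286),'vb':(303,262,331,290),'brass':(362,258,395,298),'teal':(358,308,396,342),'shaft':(145,212,210,290),'gauge':(436,230,475,280),'stop':(250,208,285,244),'tin':(192,155,228,192),'elbow':(279,286,301,308),'wr':(405,290,490,325)}
w=D['top']['c'];hsv=cv2.cvtColor(D['top']['p'],cv2.COLOR_RGB2HSV)
for n,(a,b,c,d) in boxes.items():
    q=w[b:d,a:c].reshape(-1,3);h=hsv[b:d,a:c].reshape(-1,3); ok=~np.isnan(q[:,0])
    m=ok&(q[:,2]>5)
    if n in('brass','teal'): m=ok&(h[:,1]>110)&(h[:,2]>70)
    if n=='plate': m=ok&(abs(q[:,2]-30)<5)
    if n=='stop': m=ok&(q[:,2]>40)
    if n=='gauge': print('col',np.round(np.median(q[ok&(q[:,2]>110)],0),1),'dial',np.round(np.median(q[ok&(abs(q[:,2]-62)<6)],0),1))
    if n=='shaft':
        rect(q[ok&(q[:,2]>47)],'shaft>47')
    rect(q[m],n)
x=w[...,2];print(np.nanmedian(x[320:380,350:600]))
E
```

```text
plate 8014 c [619.8  27.5] size [198.9 298.3] ang 2.6 zmed 29.8 zmax 35.0
va 326 c [455.4 159.5] size [54.3 50.4] ang 83.7 zmed 40.2 zmax 54.7
vb 300 c [438.7  11.7] size [53.9 55.2] ang 22.4 zmed 41.1 zmax 53.9
brass 502 c [ 435.4 -140.5] size [71.  46.5] ang 18.2 zmed 7.6 zmax 14.9
teal 531 c [ 320.6 -129.9] size [45.7 71. ] ang 32.5 zmed 7.5 zmax 13.1
shaft>47 825 c [521.5 373.5] size [ 56.8 168.9] ang 52.8 zmed 55.8 zmax 66.7
shaft 1749 c [518.7 372.8] size [196.4 162.4] ang 2.6 zmed 44.9 zmax 66.7
col [ 501.4 -327.5  132.2] dial [ 477.4 -320.9   59.6]
gauge 641 c [ 481.3 -319. ] size [98.  90.1] ang 12.5 zmed 58.6 zmax 137.4
stop 443 c [564.8 131.4] size [51.6 61.8] ang 4.4 zmed 71.5 zmax 108.7
tin 636 c [727.1 295.1] size [96.1 88.4] ang 12.2 zmed 67.8 zmax 87.4
elbow 233 c [395.   89.2] size [54.8 43.8] ang 76.9 zmed 22.1 zmax 30.8
wr 721 c [ 355.9 -307.7] size [200.3  79.8] ang 87.0 zmed 9.9 zmax 19.2
-0.43879069403146786
```

```bash
python3 - <<'E'
from h import *
d=cam('wrist'); T=np.array(d['extrinsics']); print(d['f'],d['cx'],d['cy']); o=get_obs()
Rt=R.from_euler('xyz',o['eef_rot']).as_matrix(); print('cam in tool',np.round(Rt.T@(T[:3,3]-o['ee_pos']),1)); print(np.round(Rt.T@T[:3,:3],3)); print(o['eef_rot'],o['time'])
# obstacles near shaft/gauge/plate
for n in('top','side'):
    w=np.load('/tmp/%s.npz'%n)['c'].reshape(-1,3)
    for c,r in(((521,373),150),((500,-327),150),((620,20),190)):
        q=w[(np.hypot(w[:,0]-c[0],w[:,1]-c[1])<r)&(w[:,2]>70)]
        q=q[np.argsort(np.hypot(*(q[:,:2]-c).T))]
        print(n,c,len(q), np.round(q[::max(1,len(q)//6)]).tolist())
E
```

```text
330.86586299124326 323.62884863352497 236.57491741573116
cam in tool [  81.9    0.6 -183.5]
[[ 0.    -0.955 -0.296]
 [ 1.    -0.     0.001]
 [-0.001 -0.296  0.955]]
[-3.14006550e+00  9.75540119e-05  2.73278423e+00] 0.15
top (521, 373) 52 [[606.0, 486.0, 147.0], [608.0, 488.0, 130.0], [611.0, 488.0, 139.0], [613.0, 487.0, 132.0], [614.0, 488.0, 126.0], [617.0, 487.0, 123.0], [621.0, 485.0, 128.0]]
top (500, -327) 110 [[499.0, -328.0, 134.0], [497.0, -325.0, 79.0], [497.0, -323.0, 77.0], [504.0, -324.0, 103.0], [498.0, -333.0, 137.0], [508.0, -324.0, 84.0], [508.0, -335.0, 134.0]]
top (620, 20) 582 [[571.0, 101.0, 83.0], [585.0, 126.0, 89.0], [541.0, 120.0, 87.0], [781.0, -19.0, 76.0], [771.0, -66.0, 77.0], [779.0, 107.0, 91.0]]
side (521, 373) 95 [[604.0, 488.0, 138.0], [604.0, 490.0, 133.0], [605.0, 492.0, 133.0], [610.0, 490.0, 145.0], [606.0, 494.0, 135.0], [607.0, 495.0, 135.0], [607.0, 495.0, 140.0]]
side (500, -327) 201 [[499.0, -327.0, 137.0], [502.0, -325.0, 110.0], [496.0, -328.0, 126.0], [497.0, -323.0, 107.0], [507.0, -325.0, 85.0], [508.0, -324.0, 122.0], [512.0, -329.0, 95.0]]
side (620, 20) 954 [[589.0, 112.0, 104.0], [563.0, 116.0, 102.0], [559.0, 122.0, 91.0], [570.0, 139.0, 72.0], [773.0, 91.0, 74.0], [773.0, 113.0, 81.0]]
```

Emit:
arm_command([
  {"offset": [0, 0, -0.5], "rotation": [0, 0, 0.08]},
  {"offset": [0, 0, -1], "rotation": [0, 0, 0.16]},
  {"offset": [0, 0, -1], "rotation": [0, 0, 0.24]},
  {"offset": [0, 0, -1], "rotation": [0, 0, 0.32]},
  {"offset": [0, 0, -1], "rotation": [0, 0, 0.4]},
  {"offset": [0, 0, -1], "rotation": [0, 0, 0.48]},
  {"offset": [0, 0, -1], "rotation": [0, 0, 0.56]},
  {"offset": [0, 0, -1], "rotation": [0, 0, 0.64]},
  {"offset": [0, 0, -1], "rotation": [0, 0, 0.745]},
  {"offset": [0, 0, -1], "rotation": [0, 0, 0.745]},
], jaw=1, grip_force=30)

```text
time: 0.98
ee_pos: [258.4, 596.2, 300.4]
eef_rot: [-3.141, 0.001, 1.61]
wrist_force: [-0.5, 0.6, -0.3]
gripper_width: 1.003
grasp_force: 0.0
```

Emit:
arm_command([
  {"offset": [-0.22, 0.14, 0]},
  {"offset": [-0.44, 0.29, 0]},
  {"offset": [-0.66, 0.43, 0]},
  {"offset": [-0.88, 0.58, 0]},
])

```text
schema error: expected keys offset, rotation
```

Emit:
arm_command([
  {"offset": [-0.22, 0.14, 0], "rotation": [0, 0, 0]},
  {"offset": [-0.44, 0.29, 0], "rotation": [0, 0, 0]},
  {"offset": [-0.66, 0.43, 0], "rotation": [0, 0, 0]},
  {"offset": [-0.88, 0.58, 0], "rotation": [0, 0, 0]},
])

```text
time: 1.32
ee_pos: [320.5, 510.1, 300.4]
eef_rot: [-3.141, 0.001, 1.616]
wrist_force: [-0.1, 0.4, 0.5]
gripper_width: 0.998
grasp_force: 0.0
```

Emit:
arm_command([
  {"offset": [-0.3, 0.2, 0], "rotation": [0, 0, 0]},
  {"offset": [-0.6, 0.4, 0], "rotation": [0, 0, 0]},
  {"offset": [-0.9, 0.6, 0], "rotation": [0, 0, 0]},
])

```text
time: 1.57
ee_pos: [384.8, 422.4, 300.6]
eef_rot: [-3.141, 0.0, 1.616]
wrist_force: [0.6, -0.0, 0.1]
gripper_width: 0.997
grasp_force: 0.0
```

Emit:
arm_command([
  {"offset": [-0.3, 0.2, 0.1], "rotation": [0, 0, 0]},
  {"offset": [-0.6, 0.4, 0.2], "rotation": [0, 0, 0]},
  {"offset": [-0.9, 0.6, 0.4], "rotation": [0, 0, 0]},
  {"offset": [-0.9, 0.6, 0.4], "rotation": [0, 0, 0]},
])

```text
time: 1.9
ee_pos: [452.5, 326.7, 257.6]
eef_rot: [-3.14, 0.007, 1.603]
wrist_force: [1.0, -0.8, -0.6]
gripper_width: 0.998
grasp_force: 0.0
```

Emit:
arm_command([
  {"offset": [-0.3, 0.2, 0.1], "rotation": [0, 0, 0]},
  {"offset": [-0.6, 0.4, 0.2], "rotation": [0, 0, 0]},
  {"offset": [-0.9, 0.6, 0.4], "rotation": [0, 0, 0]},
  {"offset": [-0.9, 0.6, 0.4], "rotation": [0, 0, 0]},
])

```text
time: 2.23
ee_pos: [514.9, 239.6, 217.3]
eef_rot: [-3.139, 0.008, 1.604]
wrist_force: [-0.6, -1.7, -1.1]
gripper_width: 1.004
grasp_force: 0.0
```

Emit:
arm_command([
  {"offset": [-0.3, 0.2, 0.1], "rotation": [0, 0, 0]},
  {"offset": [-0.5, 0.5, 0.2], "rotation": [0, 0, 0]},
  {"offset": [-0.5, 0.6, 0.3], "rotation": [0, 0, 0]},
  {"offset": [-0.5, 0.6, 0.3], "rotation": [0, 0, 0]},
  {"offset": [-0.5, 0.6, 0.3], "rotation": [0, 0, 0]},
])

```text
time: 2.65
ee_pos: [573.4, 202.2, 189.7]
eef_rot: [-3.139, 0.001, 1.615]
wrist_force: [-0.1, 0.4, 0.3]
gripper_width: 1.002
grasp_force: 0.0
```

```bash
python3 - <<'E'
from h import *
d=cam('wrist'); save(d,'w1'); w=cloud(d); np.savez('/tmp/w1',c=w,p=d['pixels'],f=d['f'],cx=d['cx'],cy=d['cy'],T=d['extrinsics'])
print(get_obs()['ee_pos'],get_obs()['eef_rot'])
E
```

```text
[573.29430458 203.13069439 190.52120826] [-3.13997136e+00 -1.24542422e-04  1.61633768e+00]
```

View pics/w1.png

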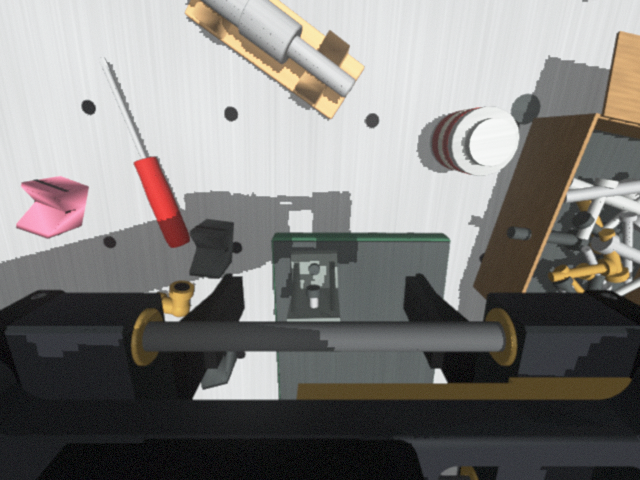

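```bash
python3 - <<'E'
from h import *
D=np.load('/tmp/w1.npz');w=D['c'];p=D['p']
m=abs(w[...,2]-30)<4
m[:225]=0;m[300:]=0
xs=[];ys=[]
for u in range(285,440,3):
    v=np.where(m[:,u])[0]
    if len(v): xs.append(w[v[0],u,0]);ys.append(w[v[0],u,1])
k=np.polyfit(xs,ys,1); print('left edge slope',k, 'mid y at 620',np.polyval(k,620), 'resid',np.std(np.polyval(k,xs)-ys))
# screw
s=w[280:325,300:330].reshape(-1,3)
for z0 in(72,76,80,84,88): 
    q=s[abs(s[:,2]-z0)<2]; print(z0,len(q), np.round([q[:,0].min(),np.median(q[:,0]),q[:,0].max(),q[:,1].min(),q[:,1].max()],1) if len(q) else '')
t=w[240:330,280:350].reshape(-1,3); t=t[(t[:,2]>95)]; print('stop upright',np.round([*t.min(0),*t.max(0)],1)); r=cv2.minAreaRect(t[:,:2].astype(np.float32));print(r)
c=cv2.resize(p[225:345,240:400],(800,600),interpolation=2); cv2.imwrite('pics/w1c.png',c[...,::-1])
w=np.load('/tmp/top.npz')['c']
q=w[160:250,245:375].reshape(-1,3);q=q[abs(q[:,2]-30)<4][:,:2].astype(np.float32)
# top long edges
for s in(1,-1):
    e=[];
    for y0 in range(-100,100,5):
        a=q[abs(q[:,1]-y0)<2.5]; e.append((y0,(a[:,0]*s).max()*s))
    e=np.array(e);print('edge',np.polyfit(e[:,0],e[:,1],1))
E
```

```text
left edge slope [4.12847879e-02 1.49062488e+02] mid y at 620 174.65905613448507 resid 0.2958519172805583
72 50 [553.  568.9 582.4 121.2 142.2]
76 54 [553.3 565.1 582.3 120.9 143. ]
80 77 [553.6 569.6 582.3 121.2 143.1]
84 187 [553.8 566.6 582.2 121.1 143. ]
88 138 [554.1 566.8 582.2 121.  143.4]
stop upright [542.3 118.8  95.  591.5 237.3 298.2]
((563.2830200195312, 177.91592407226562), (49.37605285644531, 116.92664337158203), 3.660050630569458)
edge [-4.35378816e-02  7.17692287e+02]
edge [-3.89034708e-02  5.23853811e+02]
```

View pics/w1c.png

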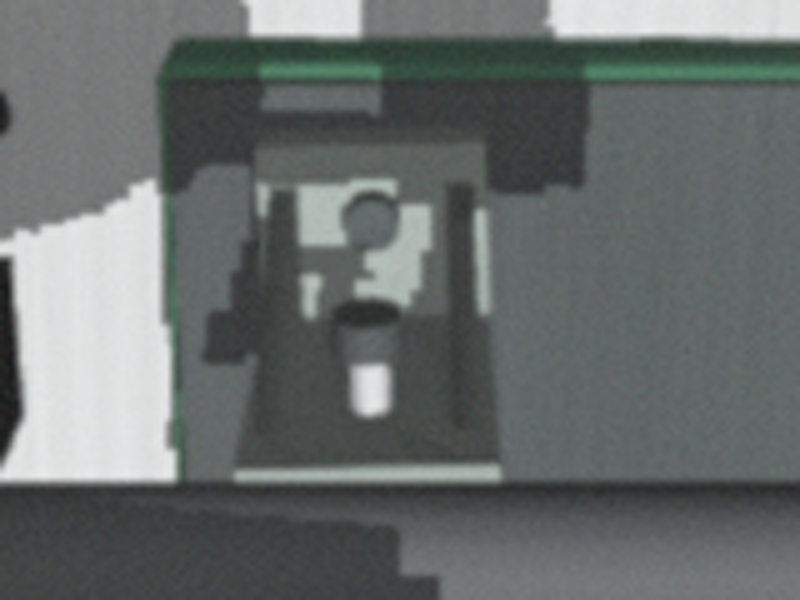

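```bash
python3 - <<'E'
from h import *
D=np.load('/tmp/w1.npz');w=D['c'];T=D['T'];f=D['f']
def ray(u,v,z):
    r=T[:3,:3]@np.array([(u-D['cx'])/f,(v-D['cy'])/f,1]); o=T[:3,3]; return o+r*(z-o[2])/r[2]
print('nose',ray(314.2,308,83.7),'root of white',ray(314.2,297.5,85.3))
for n,W,box in(('w',w,(240,325,283,342)),('top',np.load('/tmp/top.npz')['c'],(205,245,248,288)),('side',np.load('/tmp/side.npz')['c'],(250,310,258,300))):
    t=W[box[0]:box[1],box[2]:box[3]].reshape(-1,3); t=t[(t[:,2]>99)&(t[:,2]<110)]
    r=cv2.minAreaRect(t[:,:2].astype(np.float32));print(n,len(t),r,np.median(t[:,2]))
    # front edge min y per x bin
    e=np.array([(x0,t[abs(t[:,0]-x0)<2][:,1].min()) for x0 in range(546,588,4) if (abs(t[:,0]-x0)<2).sum()>0]); 
    if len(e)>3: print(np.polyfit(e[:,0]-565,e[:,1],1))
E
```

```text
nose [567.7714917  121.16816336  83.7       ] root of white [567.38232107 133.45412408  85.3       ]
w 291 ((566.8263549804688, 121.4271240234375), (49.23617172241211, 3.7271039485931396), 3.660050630569458) 103.66844995364266
[4.44688333e-02 1.19973683e+02]
top 109 ((566.567138671875, 116.37643432617188), (50.172813415527344, 12.171788215637207), 2.544786214828491) 104.6407429369076
[5.82725008e-02 1.11219047e+02]
side 193 ((566.29638671875, 114.26899719238281), (50.05915451049805, 14.976197242736816), 2.793358564376831) 103.86001347409649
[8.95131456e-02 1.09425961e+02]
```

Emit:
arm_command([
  {"offset": [-0.3, 0, 0], "rotation": [0, 0, 0]},
  {"offset": [-0.6, 0, 0], "rotation": [0, 0, 0]},
  {"offset": [-0.9, 0, 0], "rotation": [0, 0, 0]},
])

```text
time: 2.95
ee_pos: [577.5, 113.6, 191.7]
eef_rot: [3.141, -0.001, 1.62]
wrist_force: [1.8, 0.4, 0.7]
gripper_width: 0.998
grasp_force: 0.0
```

Emit:
arm_command([
  {"offset": [-0.3, 0, 0], "rotation": [0, 0, 0]},
  {"offset": [-0.6, 0, 0], "rotation": [0, 0, 0]},
  {"offset": [-0.8, 0, 0], "rotation": [0, 0, 0]},
  {"offset": [-0.8, 0, 0], "rotation": [0, 0, 0]},
  {"offset": [-0.8, 0, 0], "rotation": [0, 0, 0]},
])

```text
time: 3.37
ee_pos: [581.6, 32.4, 191.9]
eef_rot: [3.14, -0.001, 1.614]
wrist_force: [-0.1, 0.8, -0.1]
gripper_width: 1.003
grasp_force: 0.0
```

```bash
cat >> h.py <<'E'
def wsave(n):
    d=cam('wrist'); o=get_obs(); save(d,n); np.savez('/tmp/'+n,c=cloud(d),p=d['pixels'],f=d['f'],cx=d['cx'],cy=d['cy'],T=d['extrinsics'],ee=o['ee_pos'],rot=o['eef_rot']); print('ee',np.round(o['ee_pos'],1),np.round(o['eef_rot'],4),'t',o['time'])
    return np.load('/tmp/'+n+'.npz')
def ray(D,u,v,z):
    T=D['T'];r=T[:3,:3]@np.array([(u-D['cx'])/D['f'],(v-D['cy'])/D['f'],1]); o=T[:3,3]; return o+r*(z-o[2])/r[2]
E
python3 - <<'E'
from h import *
D=wsave('w2');p=D['p'];w=D['c']
t=w[:270].reshape(-1,3);s=t[(t[:,2]>99)&(t[:,2]<110)&(abs(t[:,0]-566)<40)&(t[:,1]>90)&(t[:,1]<140)]
print(cv2.minAreaRect(s[:,:2].astype(np.float32)),np.median(s[:,2]))
s=t[(t[:,2]>74)&(t[:,2]<90)&(abs(t[:,0]-566)<15)&(t[:,1]>85)&(t[:,1]<109)]
print(len(s),cv2.minAreaRect(s[:,:2].astype(np.float32)),s.max(0),s.min(0))
m=np.where((abs(w[...,0]-566)<45)&(abs(w[...,1]-105)<30));m=(m[0][m[0]<270],m[1][m[0]<270]); a,b,c,d=m[0].min(),m[0].max(),m[1].min(),m[1].max();print(a,b,c,d)
cv2.imwrite('pics/w2c.png',cv2.resize(p[a:b,c:d],None,fx=6,fy=6,interpolation=2)[...,::-1][:600,:800])
E
```

```text
ee [581.6  34.1 191.7] [ 3.1406e+00 -1.8000e-03  1.6169e+00] t 3.4167
((567.2660522460938, 116.39009857177734), (49.577396392822266, 11.990060806274414), 4.011406421661377) 104.63124449458707
133 ((567.9388427734375, 103.93611907958984), (9.781843185424805, 13.746328353881836), 86.92135620117188) [574.93633276 108.95819245  89.6444394 ] [561.26839402  99.06362528  81.97321171]
108 176 266 357
```

View pics/w2c.png

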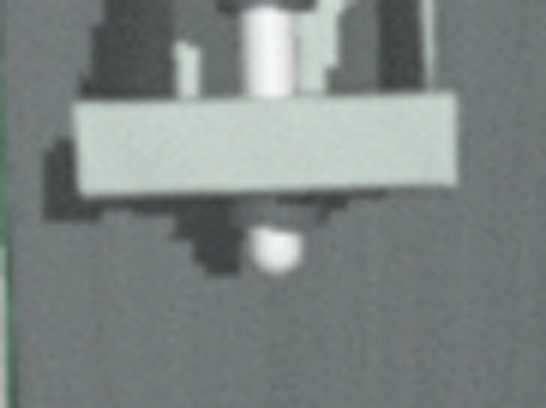

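```bash
python3 - <<'E'
from h import *
D=np.load('/tmp/w2.npz');p=D['p'];w=D['c']
print('nose',ray(D,266+277/6,108+274/6,81.3))
a=ray(D,266+270/6,108+20/6,81.3);b=ray(D,266+276.5/6,108+248/6,81.3);d=a-b;print('screw dir',a,b,'yaw',-np.arctan2(d[0],d[1]))
for n,q in(('lo',((80,197),(458,184))),('hi',((75,102),(457,94)))):
    P=[ray(D,266+u/6,108+v/6,105) for u,v in q];d=P[1]-P[0];print(n,P[0],P[1],np.linalg.norm(d),np.arctan2(d[1],d[0]))
# plate left edge & near edge
m=abs(w[...,2]-30)<4;m[200:]=0
for name,cols in(('left',range(270,470,3)),):
    e=[]
    for u in cols:
        v=np.where(m[:,u])[0]
        if len(v):e.append(w[v[0],u])
    e=np.array(e);print(name,np.polyfit(e[:,0]-567,e[:,1],1),len(e))
e=[]
for v in range(90,260,3):
    u=np.where(abs(w[v,:,2]-30)<4)[0]
    if len(u):e.append(w[v,u[0]])
e=np.array(e);e=e[abs(e[:,0]-np.median(e[:,0]))<12];k=np.polyfit(e[:,1],e[:,0],1);k=np.polyfit(*(e[abs(e[:,0]-np.polyval(k,e[:,1]))<2][:,[1,0]].T),1);print('near',k,len(e))
E
```

```text
nose [569.28406598  98.48571496  81.3       ]
screw dir [567.16475899 132.70662149  81.3       ] [569.09107177 102.10457044  81.3       ] yaw 0.0628642366300713
lo [543.88876053 108.44404099 105.        ] [593.24799625 112.2345022  105.        ] 49.50456289936342 0.07664292914025138
hi [543.19258994 120.21741617 105.        ] [592.44734519 123.35204088 105.        ] 49.354399870686436 0.0635553463169117
left [4.34203792e-02 1.71941226e+02] 66
near [6.98935099e-02 4.55300860e+02] 11
```

Emit:
arm_command([
  {"offset": [-0.25, -0.17, 0], "rotation": [0, 0, 0]},
  {"offset": [-0.5, -0.35, 0], "rotation": [0, 0, 0]},
  {"offset": [-0.76, -0.53, 0], "rotation": [0, 0, 0]},
])

```text
time: 3.67
ee_pos: [531.9, -43.4, 190.9]
eef_rot: [3.142, -0.001, 1.621]
wrist_force: [0.0, -1.0, 0.6]
gripper_width: 0.999
grasp_force: 0.0
```

Emit:
arm_command([
  {"offset": [-0.25, -0.17, 0], "rotation": [0, 0, 0]},
  {"offset": [-0.5, -0.35, 0], "rotation": [0, 0, 0]},
  {"offset": [-0.76, -0.53, 0], "rotation": [0, 0, 0]},
])

```text
time: 3.92
ee_pos: [482.4, -122.5, 191.2]
eef_rot: [3.141, -0.001, 1.62]
wrist_force: [-1.3, -0.1, -0.4]
gripper_width: 1.0
grasp_force: 0.0
```

Emit:
arm_command([
  {"offset": [-0.25, -0.17, 0], "rotation": [0, 0, 0]},
  {"offset": [-0.5, -0.35, 0], "rotation": [0, 0, 0]},
  {"offset": [-0.76, -0.53, 0], "rotation": [0, 0, 0]},
  {"offset": [-0.76, -0.53, 0], "rotation": [0, 0, 0]},
  {"offset": [-0.76, -0.53, 0], "rotation": [0, 0, 0]},
])

```text
time: 4.33
ee_pos: [433.3, -202.1, 191.5]
eef_rot: [3.14, -0.001, 1.615]
wrist_force: [0.8, 1.4, 0.6]
gripper_width: 0.996
grasp_force: 0.0
```

```bash
python3 - <<'E'
from h import *
D=wsave('w3');p=D['p'];w=D['c'];hsv=cv2.cvtColor(p,cv2.COLOR_RGB2HSV)
m=((hsv[...,0]>12)&(hsv[...,0]<32)&(hsv[...,1]>120)&(hsv[...,2]>60)).astype(np.uint8)
m[275:]=0
cs,_=cv2.findContours(m,0,2)
for c in cs:
    if cv2.contourArea(c)>150:
        P=np.array([ray(D,u,v,8)[:2] for u,v in c[:,0]],np.float32)
        print(cv2.boundingRect(c),cv2.minAreaRect(P),np.nanmedian(w[m>0][:,2]))
E
```

```text
ee [ 434.  -200.8  191.3] [ 3.1400e+00 -1.2000e-03  1.6174e+00] t 4.3833
(292, 126, 72, 57) ((435.9479675292969, -140.4356689453125), (69.22373962402344, 45.38627243041992), 18.21188735961914) 7.690745611200384
```

View pics/w3.png

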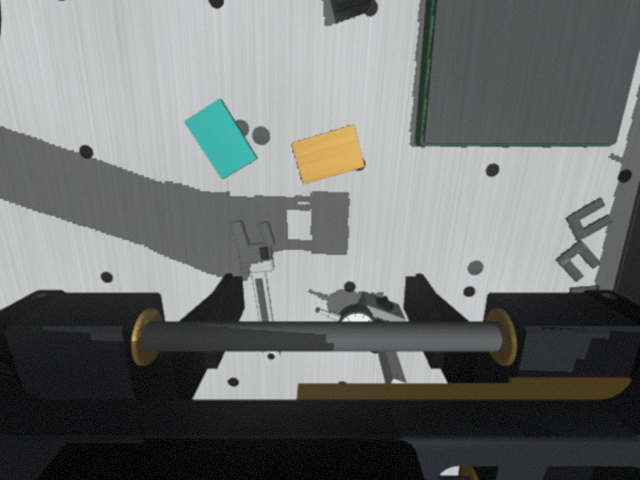

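Emit:
arm_command([
  {"offset": [0.1, 0.01, 0], "rotation": [0, 0, 0.08]},
  {"offset": [0.2, 0.02, 0], "rotation": [0, 0, 0.16]},
  {"offset": [0.3, 0.03, 0.1], "rotation": [0, 0, 0.24]},
  {"offset": [0.4, 0.04, 0.2], "rotation": [0, 0, 0.32]},
  {"offset": [0.5, 0.048, 0.4], "rotation": [0, 0, 0.4]},
  {"offset": [0.602, 0.048, 0.6], "rotation": [0, 0, 0.48]},
  {"offset": [0.602, 0.048, 0.8], "rotation": [0, 0, 0.56]},
  {"offset": [0.602, 0.048, 1.0], "rotation": [0, 0, 0.64]},
  {"offset": [0.602, 0.048, 1.0], "rotation": [0, 0, 0.72]},
  {"offset": [0.602, 0.048, 1.0], "rotation": [0, 0, 0.8]},
])

```text
time: 5.22
ee_pos: [435.0, -139.2, 89.3]
eef_rot: [-3.14, 0.003, 0.414]
wrist_force: [0.7, -0.1, -0.8]
gripper_width: 1.0
grasp_force: 0.0
```

Emit:
arm_command([
  {"offset": [0, 0, 0.2], "rotation": [0, 0, 0.066]},
  {"offset": [0, 0, 0.5], "rotation": [0, 0, 0.066]},
  {"offset": [0, 0, 0.5], "rotation": [0, 0, 0.066]},
  {"offset": [0, 0, 0.5], "rotation": [0, 0, 0.066]},
])

```text
time: 5.55
ee_pos: [434.4, -140.1, 39.9]
eef_rot: [-3.14, 0.004, 0.32]
wrist_force: [0.8, -0.1, 0.5]
gripper_width: 1.005
grasp_force: 0.0
```

Emit:
arm_command([
  {"offset": [0.014, 0.008, 0.15], "rotation": [0, 0, 0]},
  {"offset": [0.014, 0.008, 0.3], "rotation": [0, 0, 0]},
  {"offset": [0.014, 0.008, 0.37], "rotation": [0, 0, 0]},
  {"offset": [0.014, 0.008, 0.37], "rotation": [0, 0, 0]},
  {"offset": [0.014, 0.008, 0.37], "rotation": [0, 0, 0]},
])

```text
time: 5.97
ee_pos: [437.6, -142.2, 4.7]
eef_rot: [3.141, -0.001, 0.317]
wrist_force: [-0.3, -0.2, 0.2]
gripper_width: 1.003
grasp_force: 0.0
```

Emit:
arm_command([
  {"offset": [0, 0, 0], "rotation": [0, 0, 0]},
  {"offset": [0, 0, 0], "rotation": [0, 0, 0]},
  {"offset": [0, 0, 0], "rotation": [0, 0, 0]},
  {"offset": [0, 0, 0], "rotation": [0, 0, 0]},
  {"offset": [0, 0, 0], "rotation": [0, 0, 0]},
  {"offset": [0, 0, 0], "rotation": [0, 0, 0]},
  {"offset": [0, 0, 0], "rotation": [0, 0, 0]},
  {"offset": [0, 0, 0], "rotation": [0, 0, 0]},
], jaw=0, grip_force=25)

```text
time: 6.63
ee_pos: [436.8, -142.5, 3.8]
eef_rot: [-3.142, -0.0, 0.316]
wrist_force: [0.3, -0.2, -0.3]
gripper_width: 0.482
grasp_force: 0.0
```

```bash
python3 - <<'E'
from h import *
o=get_obs(); print(o['time'],np.round(o['ee_pos'],2),np.round(o['eef_rot'],4),o['gripper_width']*87,o['grasp_force'],o['wrist_force'],np.round(o['joint_pos'],3))
E
```

```text
6.6333 [ 436.83 -142.53    3.85] [-3.1416 -0.      0.3164] 41.92555243765581 0.0 [ 0.25059443 -0.23434277 -0.33740117] [-0.303  0.129  0.593  2.139 -0.092  0.898 -0.911]
```

Emit:
arm_command([
  {"offset": [0, 0, 0], "rotation": [0, 0, 0]},
  {"offset": [0, 0, 0], "rotation": [0, 0, 0]},
  {"offset": [0, 0, 0], "rotation": [0, 0, 0]},
])

```text
time: 6.88
ee_pos: [436.8, -142.5, 3.8]
eef_rot: [-3.142, 0.0, 0.316]
wrist_force: [-0.2, -1.1, -0.7]
gripper_width: 0.252
grasp_force: 0.0
```

```bash
python3 - <<'E'
from h import *
D=wsave('w4');o=get_obs(); print(o['gripper_width'],o['grasp_force'],o['wrist_force'])
E
```

```text
ee [ 436.8 -142.6    3.8] [-3.1416 -0.      0.3162] t 6.9333
0.20044300279784438 0.0 [-0.61878057  0.08775767 -0.88148201]
```

View pics/w4.png

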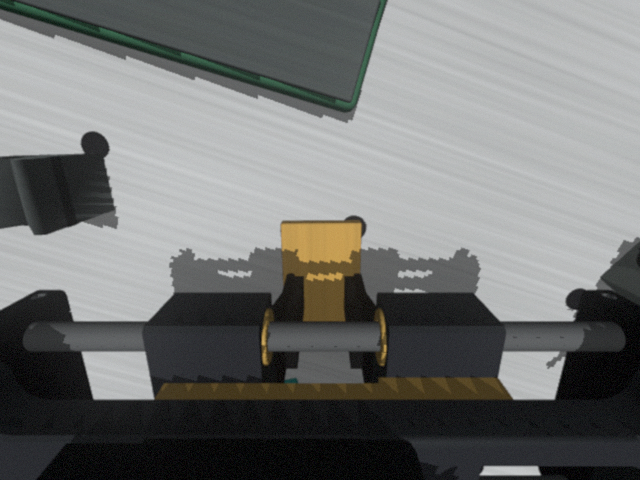

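```bash
python3 - <<'E'
from h import *
D=np.load('/tmp/w4.npz');w=D['c']
for v in range(250,384,6): print(v,[int(x) if x==x else -1 for x in w[v,[276,284,290,296,300,304,310,320,345,352,360,366,372,378],2]])
E
```

```text
250 [0, 8, 7, 8, 8, 8, 9, 7, 7, 7, 6, 0, 0, 0]
256 [0, 7, 8, 6, 8, 8, 8, 8, 7, 7, 7, 0, 0, 0]
262 [0, 7, 8, 7, 7, 7, 8, 7, 6, 7, 7, 0, -1, 0]
268 [0, 6, 8, 7, 7, 7, 7, 6, 6, 6, -1, 0, 0, 0]
274 [0, 8, 26, 6, 8, 8, 7, 8, 7, 7, 25, 0, 0, 0]
280 [0, 7, 33, 30, 30, 7, 7, 7, 29, 30, 33, 0, 0, 0]
286 [0, 40, 40, 38, 36, 7, 6, 7, 36, 36, 41, -1, 0, 0]
292 [0, 46, 47, 45, 44, 8, 7, 7, 35, 44, 47, 0, 0, 0]
298 [0, 52, 49, 50, 48, 8, 8, 8, 37, 50, 53, 52, 0, 102]
304 [58, 58, 56, 56, 48, 8, 8, 8, 38, 56, 55, 59, 58, 102]
310 [64, 64, 61, 61, 49, 7, 8, 5, 39, 61, 62, 63, 63, 106]
316 [68, 68, 66, 65, 50, 7, 7, 7, 40, 66, 66, 67, 68, 107]
322 [108, 109, 109, 107, 109, -1, 108, 107, 107, 108, 108, 107, 107, 108]
328 [110, 110, 111, 110, 110, 110, 110, 110, 110, 111, 110, 110, 110, 111]
334 [111, 111, 111, 112, 112, 111, 112, 112, 111, 111, 111, 112, 112, 111]
340 [112, 113, 113, 112, 113, 112, 112, 113, 113, 112, 112, 113, 112, 112]
346 [113, 112, 113, 112, 112, 112, 112, 112, 111, 112, 112, 113, 112, 113]
352 [94, 75, 74, 75, 0, 0, 0, 0, 0, 73, 73, 83, 94, 111]
358 [95, 77, 75, 74, 0, -1, 0, 0, 0, 74, 74, 85, 96, 112]
364 [96, 77, 74, 74, 0, 0, 0, 0, 0, 74, 73, 84, 97, 108]
370 [95, 79, 0, 0, 0, 0, 0, 0, 0, 0, 0, 86, 99, 107]
376 [96, 78, 0, 0, 0, 0, 0, 0, 0, 0, 0, 85, 98, 109]
382 [98, 2, 3, 4, -1, 0, -1, 0, 0, 0, 0, 87, 99, 119]
```

Emit:
arm_command([
  {"offset": [0, -0.01, -0.15], "rotation": [0, 0, 0]},
  {"offset": [0, -0.018, -0.25], "rotation": [0, 0, 0]},
  {"offset": [0, -0.018, -0.25], "rotation": [0, 0, 0]},
  {"offset": [0, -0.018, -0.25], "rotation": [0, 0, 0]},
  {"offset": [0, -0.018, -0.25], "rotation": [0, 0, 0]},
  {"offset": [0, -0.018, -0.25], "rotation": [0, 0, 0]},
  {"offset": [0, -0.018, -0.25], "rotation": [0, 0, 0]},
  {"offset": [0, -0.018, -0.25], "rotation": [0, 0, 0]},
  {"offset": [0, -0.018, -0.25], "rotation": [0, 0, 0]},
  {"offset": [0, -0.018, -0.25], "rotation": [0, 0, 0]},
], jaw=0.7)

```text
time: 7.77
ee_pos: [436.2, -140.8, 28.7]
eef_rot: [-3.142, 0.0, 0.316]
wrist_force: [-0.3, 0.6, 0.1]
gripper_width: 0.694
grasp_force: 0.0
```

Emit:
arm_command([
  {"offset": [0, 0, 0.1], "rotation": [0, 0, 0]},
  {"offset": [0, 0, 0.2], "rotation": [0, 0, 0]},
  {"offset": [0, 0, 0.25], "rotation": [0, 0, 0]},
  {"offset": [0, 0, 0.25], "rotation": [0, 0, 0]},
  {"offset": [0, 0, 0.25], "rotation": [0, 0, 0]},
])

```text
time: 8.18
ee_pos: [435.6, -140.8, 3.1]
eef_rot: [-3.141, 0.002, 0.316]
wrist_force: [0.7, 0.2, -0.1]
gripper_width: 0.7
grasp_force: 0.0
```

Emit:
arm_command([
  {"offset": [0, 0, 0.02], "rotation": [0, 0, 0]},
  {"offset": [0, 0, 0.03], "rotation": [0, 0, 0]},
  {"offset": [0, 0, 0.03], "rotation": [0, 0, 0]},
])

```text
time: 8.43
ee_pos: [436.4, -140.8, 0.9]
eef_rot: [-3.142, -0.0, 0.316]
wrist_force: [-0.1, 0.8, -0.1]
gripper_width: 0.695
grasp_force: 0.0
```

```bash
python3 - <<'E'
from h import *
D=wsave('w5');o=get_obs(); print(o['gripper_width'],o['grasp_force'],o['wrist_force'])
w=D['c'];p=D['p'];hsv=cv2.cvtColor(p,cv2.COLOR_RGB2HSV)
t=w[240:320].reshape(-1,3); 
Rt=R.from_euler('xyz',D['rot']).as_matrix();l=(t-D['ee'])@Rt
k=(l[:,2]>-45)&(l[:,0]<40)&(abs(l[:,1])<60)&(t[:,2]>11)
for s in(1,-1):
    q=l[k&(l[:,1]*s>0)]; q=q[np.argsort(-q[:,2])]; print(np.round(q[:60:8],1).tolist())
cv2.imwrite('pics/w5c.png',cv2.resize(p[200:330,220:420],(800,520),interpolation=2)[...,::-1])
E
```

```text
ee [ 436.4 -140.8    1. ] [ 3.1415e+00 -4.0000e-04  3.1630e-01] t 8.4833
0.6997325998964866 0.0 [ 0.62857599 -0.65769921  0.59237771]
[[9.4, 34.4, -20.0], [11.7, 35.6, -21.4], [10.2, 32.4, -22.0], [-2.6, 29.8, -22.2], [11.6, 38.1, -22.4], [8.3, 29.7, -22.8], [11.3, 35.8, -23.2], [-3.1, 29.6, -23.5]]
[[-9.8, -31.5, -20.3], [-8.0, -31.2, -21.4], [10.2, -32.9, -22.0], [10.3, -34.9, -22.2], [-1.8, -31.2, -22.6], [7.7, -31.2, -22.9], [-5.8, -31.4, -23.1], [9.7, -34.7, -23.5]]
```

View pics/w5c.png

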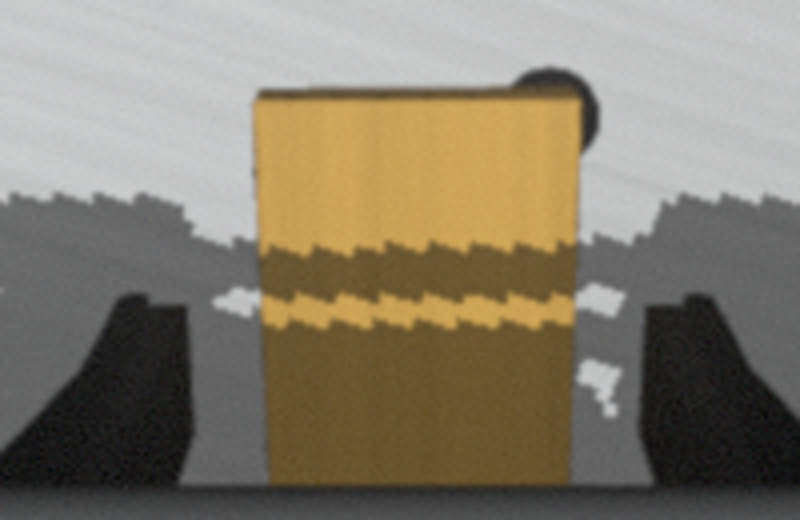

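Emit:
arm_command([
  {"offset": [0, 0, 0.03], "rotation": [0, 0, 0]},
  {"offset": [0, 0, 0.06], "rotation": [0, 0, 0]},
  {"offset": [0, 0, 0.06], "rotation": [0, 0, 0]},
])

```text
time: 8.73
ee_pos: [435.8, -140.7, -5.7]
eef_rot: [-3.141, 0.001, 0.316]
wrist_force: [0.8, -0.5, -0.5]
gripper_width: 0.698
grasp_force: 0.0
```

Emit:
arm_command([
  {"offset": [0, 0, 0.02], "rotation": [0, 0, 0]},
  {"offset": [0, 0, 0.04], "rotation": [0, 0, 0]},
  {"offset": [0, 0, 0.04], "rotation": [0, 0, 0]},
])

```text
time: 8.98
ee_pos: [436.0, -140.7, -9.6]
eef_rot: [-3.141, 0.001, 0.316]
wrist_force: [0.2, -0.5, -0.0]
gripper_width: 0.699
grasp_force: 0.0
```

Emit:
arm_command([
  {"offset": [0, 0, 0.02], "rotation": [0, 0, 0]},
  {"offset": [0, 0, 0.04], "rotation": [0, 0, 0]},
  {"offset": [0, 0, 0.04], "rotation": [0, 0, 0]},
])

```text
time: 9.23
ee_pos: [436.0, -140.8, -13.5]
eef_rot: [-3.141, 0.001, 0.316]
wrist_force: [-1.2, -0.2, 0.9]
gripper_width: 0.7
grasp_force: 0.0
```

Emit:
arm_command([
  {"offset": [0, 0, 0.01], "rotation": [0, 0, 0]},
  {"offset": [0, 0, 0.02], "rotation": [0, 0, 0]},
  {"offset": [0, 0, 0.02], "rotation": [0, 0, 0]},
])

```text
time: 9.48
ee_pos: [436.2, -140.8, -15.3]
eef_rot: [-3.141, 0.0, 0.316]
wrist_force: [0.6, -0.4, -0.7]
gripper_width: 0.699
grasp_force: 0.0
```

```bash
python3 - <<'E'
from h import *
D=wsave('w6');o=get_obs(); print(o['gripper_width'],o['grasp_force'],o['wrist_force'])
w=D['c']
t=w[240:320].reshape(-1,3); 
Rt=R.from_euler('xyz',D['rot']).as_matrix();l=(t-D['ee'])@Rt
k=(l[:,2]>-45)&(l[:,0]<12)&(abs(l[:,1])<60)&(abs(l[:,1])>28)
for s in(1,-1):
    q=t[k&(l[:,1]*s>0)][:,2]; print(np.histogram(q,np.arange(-3,24,1.5)))
E
```

```text
ee [ 436.2 -140.8  -15.2] [-3.1415e+00  1.0000e-04  3.1630e-01] t 9.5333
0.6968264127381804 0.0 [ 0.66389015 -0.41055144  0.52783637]
(array([  45, 1006,  374,    1,    0,    6,   27,   39,   40,   46,   41,
         39,   41,   51,   40,   43,   46]), array([-3. , -1.5,  0. ,  1.5,  3. ,  4.5,  6. ,  7.5,  9. , 10.5, 12. ,
       13.5, 15. , 16.5, 18. , 19.5, 21. , 22.5]))
(array([ 29, 956, 453,   0,   0,   5,  25,  40,  40,  40,  39,  45,  38,
        48,  40,  50,  44]), array([-3. , -1.5,  0. ,  1.5,  3. ,  4.5,  6. ,  7.5,  9. , 10.5, 12. ,
       13.5, 15. , 16.5, 18. , 19.5, 21. , 22.5]))
```

Emit:
arm_command([
  {"offset": [0, 0, 0.01], "rotation": [0, 0, 0]},
  {"offset": [0, 0, 0.02], "rotation": [0, 0, 0]},
  {"offset": [0, 0, 0.03], "rotation": [0, 0, 0]},
  {"offset": [0, 0, 0.03], "rotation": [0, 0, 0]},
])

```text
time: 9.87
ee_pos: [436.1, -140.8, -18.4]
eef_rot: [-3.141, 0.0, 0.316]
wrist_force: [0.4, 0.2, -0.8]
gripper_width: 0.698
grasp_force: 0.0
```

Emit:
arm_command([
  {"offset": [0, 0, 0], "rotation": [0, 0, 0]},
  {"offset": [0, 0, 0], "rotation": [0, 0, 0]},
  {"offset": [0, 0, 0], "rotation": [0, 0, 0]},
  {"offset": [0, 0, 0], "rotation": [0, 0, 0]},
  {"offset": [0, 0, 0], "rotation": [0, 0, 0]},
  {"offset": [0, 0, 0], "rotation": [0, 0, 0]},
  {"offset": [0, 0, 0], "rotation": [0, 0, 0]},
], jaw=0, grip_force=25)

```text
time: 10.45
ee_pos: [436.3, -140.8, -18.1]
eef_rot: [3.142, -0.0, 0.316]
wrist_force: [0.3, 0.4, 0.8]
gripper_width: 0.524
grasp_force: 25.0
```

Emit:
arm_command([
  {"offset": [0, 0, -0.1], "rotation": [0, 0, 0]},
  {"offset": [0, 0, -0.3], "rotation": [0, 0, 0]},
  {"offset": [0, 0, -0.5], "rotation": [0, 0, 0]},
  {"offset": [0, 0, -0.6], "rotation": [0, 0, 0]},
  {"offset": [0.1, -0.03, -0.6], "rotation": [0, 0, 0]},
  {"offset": [0.25, -0.07, -0.6], "rotation": [0, 0, 0]},
  {"offset": [0.45, -0.12, -0.6], "rotation": [0, 0, 0]},
  {"offset": [0.65, -0.18, -0.6], "rotation": [0, 0, 0]},
  {"offset": [0.82, -0.224, -0.6], "rotation": [0, 0, 0]},
])

```text
time: 11.2
ee_pos: [508.6, -91.3, 40.4]
eef_rot: [-3.141, 0.001, 0.318]
wrist_force: [0.2, 0.1, -2.7]
gripper_width: 0.521
grasp_force: 25.0
```

Emit:
arm_command([
  {"offset": [0.2, -0.05, 0], "rotation": [0, 0, 0.05]},
  {"offset": [0.4, -0.11, 0], "rotation": [0, 0, 0.1]},
  {"offset": [0.6, -0.17, 0], "rotation": [0, 0, 0.169]},
  {"offset": [0.75, -0.2, 0], "rotation": [0, 0, 0.169]},
  {"offset": [0.82, -0.224, 0], "rotation": [0, 0, 0.169]},
  {"offset": [0.82, -0.224, 0], "rotation": [0, 0, 0.169]},
  {"offset": [0.82, -0.224, 0], "rotation": [0, 0, 0.169]},
])

```text
time: 11.78
ee_pos: [577.4, -46.9, 40.5]
eef_rot: [3.141, 0.003, 0.064]
wrist_force: [-0.5, -0.7, -2.0]
gripper_width: 0.521
grasp_force: 25.0
```

Emit:
arm_command([
  {"offset": [0, 0, 0.15], "rotation": [0, 0, 0]},
  {"offset": [0, 0, 0.22], "rotation": [0, 0, 0]},
  {"offset": [0, 0, 0.22], "rotation": [0, 0, 0]},
  {"offset": [0, 0, 0.22], "rotation": [0, 0, 0]},
])

```text
time: 12.12
ee_pos: [577.0, -47.8, 19.3]
eef_rot: [-3.141, 0.002, 0.062]
wrist_force: [0.2, 0.4, -1.9]
gripper_width: 0.522
grasp_force: 25.0
```

```bash
python3 - <<'E'
from h import *
o=get_obs(); print(o['time'],np.round(o['ee_pos'],2),np.round(o['eef_rot'],4),o['gripper_width'],o['grasp_force'],o['wrist_force'])
E
```

```text
12.1167 [577.01 -47.76  19.32] [-3.1414e+00  1.8000e-03  6.1800e-02] 0.5224647195123544 24.997000694274902 [ 0.17006747  0.3787398  -1.86166158]
```

Emit:
arm_command([
  {"offset": [0.012, -0.005, 0.03], "rotation": [0, 0, 0]},
  {"offset": [0.012, -0.005, 0.05], "rotation": [0, 0, 0]},
  {"offset": [0.012, -0.005, 0.07], "rotation": [0, 0, 0]},
  {"offset": [0.012, -0.005, 0.071], "rotation": [0, 0, 0]},
  {"offset": [0.012, -0.005, 0.071], "rotation": [0, 0, 0]},
])

```text
time: 12.53
ee_pos: [579.3, -46.6, 12.7]
eef_rot: [-3.142, 0.0, 0.063]
wrist_force: [0.5, -0.9, -2.5]
gripper_width: 0.525
grasp_force: 25.0
```

```bash
python3 - <<'E'
from h import *
o=get_obs(); print(o['time'],np.round(o['ee_pos'],2),np.round(o['eef_rot'],4),o['gripper_width'],o['grasp_force'],o['wrist_force'])
E
```

```text
12.5333 [579.31 -46.63  12.74] [-3.1415e+00  1.0000e-04  6.2800e-02] 0.5246281786705194 24.9970543384552 [ 0.49574069 -0.94374661 -2.45506439]
```

Emit:
arm_command([
  {"offset": [-0.01, 0.005, 0], "rotation": [0, 0, 0]},
  {"offset": [-0.01, 0.005, 0.003], "rotation": [0, 0, 0]},
  {"offset": [-0.01, 0.005, 0.006], "rotation": [0, 0, 0]},
  {"offset": [-0.01, 0.005, 0.006], "rotation": [0, 0, 0]},
])

```text
time: 12.87
ee_pos: [578.4, -47.2, 12.2]
eef_rot: [-3.142, -0.0, 0.063]
wrist_force: [0.2, -0.6, -2.3]
gripper_width: 0.523
grasp_force: 25.0
```

Emit:
arm_command([
  {"offset": [0, 0, 0], "rotation": [0, 0, 0]},
  {"offset": [0, 0, 0], "rotation": [0, 0, 0]},
  {"offset": [0, 0, 0], "rotation": [0, 0, 0]},
  {"offset": [0, 0, 0], "rotation": [0, 0, 0]},
  {"offset": [0, 0, 0], "rotation": [0, 0, 0]},
], jaw=0.75)

```text
time: 13.28
ee_pos: [578.6, -47.2, 12.4]
eef_rot: [-3.142, -0.001, 0.063]
wrist_force: [0.4, -0.1, 0.3]
gripper_width: 0.732
grasp_force: 0.0
```

Emit:
arm_command([
  {"offset": [0, 0, -0.2], "rotation": [0, 0, 0]},
  {"offset": [0, 0, -0.5], "rotation": [0, 0, 0]},
  {"offset": [0, 0, -0.8], "rotation": [0, 0, 0]},
  {"offset": [0, 0, -1], "rotation": [0, 0, 0]},
  {"offset": [0, 0, -1], "rotation": [0, 0, 0]},
])

```text
time: 13.7
ee_pos: [582.0, -47.6, 117.4]
eef_rot: [-3.141, -0.009, 0.063]
wrist_force: [0.3, 0.1, 0.9]
gripper_width: 0.75
grasp_force: 0.0
```

```bash
python3 - <<'E'
from h import *
o=get_obs(); print(o['time'],np.round(o['ee_pos'],2),np.round(o['eef_rot'],4),o['gripper_width'],o['grasp_force'],o['wrist_force'])
E
```

```text
13.7 [581.96 -47.65 117.37] [-3.1414 -0.009   0.0625] 0.7495656042147264 0.0 [0.26043579 0.13930469 0.86735109]
```

Emit:
arm_command([
  {"offset": [-0.1, -0.1, -0.1], "rotation": [0, 0, -0.08]},
  {"offset": [-0.2, -0.2, -0.3], "rotation": [0, 0, -0.16]},
  {"offset": [-0.3, -0.3, -0.5], "rotation": [0, 0, -0.24]},
  {"offset": [-0.5, -0.4, -0.7], "rotation": [0, 0, -0.32]},
  {"offset": [-0.7, -0.6, -0.7], "rotation": [0, 0, -0.4]},
  {"offset": [-0.9, -0.85, -0.7], "rotation": [0, 0, -0.48]},
  {"offset": [-1, -0.85, -0.7], "rotation": [0, 0, -0.56]},
  {"offset": [-1, -0.85, -0.7], "rotation": [0, 0, -0.64]},
  {"offset": [-1, -0.85, -0.7], "rotation": [0, 0, -0.72]},
  {"offset": [-1, -0.85, -0.7], "rotation": [0, 0, -0.8]},
], jaw=0.8)

```text
time: 14.53
ee_pos: [472.8, 31.5, 181.8]
eef_rot: [-3.141, -0.0, 1.269]
wrist_force: [-0.0, 1.0, -0.2]
gripper_width: 0.799
grasp_force: 0.0
```

Emit:
arm_command([
  {"offset": [0, 0, 0], "rotation": [0, 0, -0.08]},
  {"offset": [0, 0, 0], "rotation": [0, 0, -0.16]},
  {"offset": [0, 0, 0], "rotation": [0, 0, -0.245]},
  {"offset": [0, 0, 0], "rotation": [0, 0, -0.245]},
  {"offset": [0, 0, 0], "rotation": [0, 0, -0.245]},
])

```text
time: 14.95
ee_pos: [473.0, 31.3, 181.7]
eef_rot: [-3.141, -0.0, 1.627]
wrist_force: [-0.4, 0.8, 1.0]
gripper_width: 0.796
grasp_force: 0.0
```

```bash
python3 - <<'E'
from h import *
D=wsave('w7')
w=D['c']; v,u=np.mgrid[0:480,0:640]
for n,c in(('va',(455,159)),('vb',(439,12))):
    k=(np.hypot(w[...,0]-c[0],w[...,1]-c[1])<45)&(w[...,2]>4)&(w[...,2]<60)&(v<280)
    q=w[k]; top=q[abs(q[:,2]-49)<3]; r=cv2.minAreaRect(top[:,:2].astype(np.float32)); print(n,len(q),len(top),r,np.median(top[:,2]),(v[k].min(),v[k].max(),u[k].min(),u[k].max()))
    low=q[(q[:,2]<36)&(q[:,2]>28)];print(len(low),low.mean(0))
E
```

```text
ee [473.1  31.3 181.8] [-3.1412 -0.      1.627 ] t 15.0
va 2645 853 ((450.79205322265625, 158.79092407226562), (50.17938995361328, 32.0345458984375), 84.83976745605469) 49.21357766406936 (np.int64(44), np.int64(114), np.int64(264), np.int64(328))
539 [451.28490076 158.53821016  32.85515829]
vb 1921 561 ((443.9622497558594, 14.987676620483398), (32.071067810058594, 50.66312026977539), 19.643415451049805) 49.0964967045021 (np.int64(200), np.int64(262), np.int64(271), np.int64(316))
433 [444.83416018  16.66463519  32.76971363]
```

View pics/w7.png

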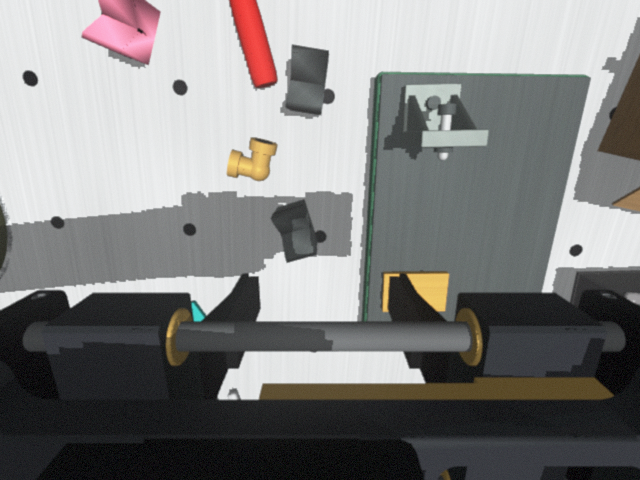

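Emit:
arm_command([
  {"offset": [-0.05, -0.1, 0.1], "rotation": [0, 0, 0.08]},
  {"offset": [-0.1, -0.2, 0.2], "rotation": [0, 0, 0.16]},
  {"offset": [-0.146, -0.3, 0.3], "rotation": [0, 0, 0.24]},
  {"offset": [-0.146, -0.3, 0.4], "rotation": [0, 0, 0.32]},
  {"offset": [-0.146, -0.3, 0.5], "rotation": [0, 0, 0.4]},
  {"offset": [-0.146, -0.3, 0.6], "rotation": [0, 0, 0.48]},
  {"offset": [-0.146, -0.3, 0.7], "rotation": [0, 0, 0.56]},
  {"offset": [-0.146, -0.3, 0.8], "rotation": [0, 0, 0.64]},
  {"offset": [-0.146, -0.3, 0.9], "rotation": [0, 0, 0.72]},
  {"offset": [-0.146, -0.3, 1], "rotation": [0, 0, 0.8]},
], jaw=0.73)

```text
time: 15.83
ee_pos: [444.1, 15.0, 81.6]
eef_rot: [-3.141, -0.0, 0.421]
wrist_force: [0.8, -0.1, 0.5]
gripper_width: 0.73
grasp_force: 0.0
```

Emit:
arm_command([
  {"offset": [0, 0, 0.2], "rotation": [0, 0, 0.056]},
  {"offset": [0, 0, 0.4], "rotation": [0, 0, 0.056]},
  {"offset": [0, 0, 0.4], "rotation": [0, 0, 0.056]},
  {"offset": [0, 0, 0.4], "rotation": [0, 0, 0.056]},
  {"offset": [0, 0, 0.4], "rotation": [0, 0, 0.056]},
])

```text
time: 16.25
ee_pos: [444.8, 15.0, 43.0]
eef_rot: [3.141, -0.001, 0.345]
wrist_force: [-0.2, -0.3, 0.0]
gripper_width: 0.73
grasp_force: 0.0
```

```bash
cat >> h.py <<'E'
def go(x,y,z,yaw):
    o=get_obs(); Rt=R.from_euler('xyz',o['eef_rot']).as_matrix(); off=Rt.T@(np.array([x,y,z])-o['ee_pos'])/100
    rv=(R.from_matrix(Rt.T)*R.from_euler('xyz',[np.pi,0,yaw])).as_rotvec()/1.5
    print('t',o['time'],np.round(o['ee_pos'],1),np.round(o['eef_rot'],3),'w',round(float(o['gripper_width']),3),'F',np.round(o['wrist_force'],1),'\n off',np.round(off,3),'rot',np.round(rv,3))
E
python3 -c "
from h import *
go(444,15,-10,.343)"
```

```text
t 16.25 [444.8  15.   43. ] [ 3.141e+00 -1.000e-03  3.450e-01] w 0.73 F [-0.2 -0.3  0. ] 
 off [-0.008 -0.003  0.53 ] rot [ 0.    -0.001  0.002]
```

Emit:
arm_command([
  {"offset": [-0.004, -0.003, 0.15], "rotation": [0, 0, 0]},
  {"offset": [-0.004, -0.003, 0.3], "rotation": [0, 0, 0]},
  {"offset": [-0.004, -0.003, 0.45], "rotation": [0, 0, 0]},
  {"offset": [-0.004, -0.003, 0.53], "rotation": [0, 0, 0]},
  {"offset": [-0.004, -0.003, 0.53], "rotation": [0, 0, 0]},
  {"offset": [-0.004, -0.003, 0.53], "rotation": [0, 0, 0]},
])

```text
time: 16.75
ee_pos: [444.3, 15.2, -10.1]
eef_rot: [3.141, -0.001, 0.346]
wrist_force: [0.1, 0.2, 0.0]
gripper_width: 0.732
grasp_force: 0.0
```

Emit:
arm_command([
  {"offset": [0, 0, 0], "rotation": [0, 0, 0]},
  {"offset": [0, 0, 0], "rotation": [0, 0, 0]},
  {"offset": [0, 0, 0], "rotation": [0, 0, 0]},
  {"offset": [0, 0, 0], "rotation": [0, 0, 0]},
  {"offset": [0, 0, 0], "rotation": [0, 0, 0]},
  {"offset": [0, 0, 0], "rotation": [0, 0, 0]},
], jaw=0, grip_force=35)

```text
time: 17.25
ee_pos: [444.7, 15.0, -10.0]
eef_rot: [3.141, -0.002, 0.346]
wrist_force: [0.3, -0.9, 5.4]
gripper_width: 0.573
grasp_force: 35.0
```

```bash
python3 -c "
from h import *
go(578.2,-47.2,60,1.633)"
```

```text
t 17.25 [444.7  15.  -10. ] [ 3.141e+00 -2.000e-03  3.460e-01] w 0.573 F [ 0.3 -0.9  5.4] 
 off [ 1.046  1.039 -0.698] rot [ 0.001 -0.001 -0.858]
```

Emit:
arm_command([
  {"offset": [0, 0, -0.2], "rotation": [0, 0, 0]},
  {"offset": [0, 0, -0.5], "rotation": [0, 0, 0]},
  {"offset": [0, 0, -0.7], "rotation": [0, 0, 0]},
  {"offset": [0.07, 0.07, -0.7], "rotation": [0, 0, -0.07]},
  {"offset": [0.15, 0.15, -0.7], "rotation": [0, 0, -0.14]},
  {"offset": [0.22, 0.22, -0.7], "rotation": [0, 0, -0.21]},
  {"offset": [0.3, 0.3, -0.7], "rotation": [0, 0, -0.28]},
  {"offset": [0.37, 0.37, -0.7], "rotation": [0, 0, -0.35]},
  {"offset": [0.45, 0.45, -0.7], "rotation": [0, 0, -0.42]},
  {"offset": [0.52, 0.52, -0.7], "rotation": [0, 0, -0.5]},
])

```text
time: 18.08
ee_pos: [509.6, -16.2, 58.0]
eef_rot: [-3.14, 0.001, 1.102]
wrist_force: [0.2, 0.3, -4.0]
gripper_width: 0.573
grasp_force: 35.0
```

Emit:
arm_command([
  {"offset": [0, 0.15, 0], "rotation": [0, 0, -0.07]},
  {"offset": [0.01, 0.3, 0], "rotation": [0, 0, -0.14]},
  {"offset": [0.02, 0.45, 0], "rotation": [0, 0, -0.21]},
  {"offset": [0.03, 0.6, 0], "rotation": [0, 0, -0.28]},
  {"offset": [0.037, 0.734, 0], "rotation": [0, 0, -0.358]},
  {"offset": [0.037, 0.734, 0], "rotation": [0, 0, -0.358]},
  {"offset": [0.037, 0.734, 0], "rotation": [0, 0, -0.358]},
])

```text
time: 18.67
ee_pos: [576.1, -46.6, 57.9]
eef_rot: [-3.139, -0.0, 1.63]
wrist_force: [-0.3, -0.1, -4.4]
gripper_width: 0.571
grasp_force: 35.0
```

```bash
python3 - <<'E'
from h import *
go(578.2,-46.6,30,1.633)
D=wsave('w8');w=D['c'];hsv=cv2.cvtColor(D['p'],cv2.COLOR_RGB2HSV)
# packing through top cam
d=cam('top');W=cloud(d);h=cv2.cvtColor(d['pixels'],cv2.COLOR_RGB2HSV)
m=(h[...,0]>12)&(h[...,0]<32)&(h[...,1]>110)&(abs(W[...,0]-578)<60)&(abs(W[...,1]+47)<50)&(abs(W[...,2]-38)<8)
print(m.sum(), cv2.minAreaRect(W[m][:,:2].astype(np.float32)) if m.sum()>9 else '')
E
```

```text
t 18.6667 [576.1 -46.6  57.9] [-3.139 -0.     1.63 ] w 0.571 F [-0.3 -0.1 -4.4] 
 off [-0.002  0.021  0.279] rot [-0.002 -0.    -0.002]
ee [575.7 -46.2  58. ] [-3.1385e+00 -5.0000e-04  1.6305e+00] t 18.7167
0
```

Emit:
arm_command([
  {"offset": [0, 0.02, 0.1], "rotation": [0, 0, 0]},
  {"offset": [0, 0.02, 0.2], "rotation": [0, 0, 0]},
  {"offset": [0, 0.02, 0.26], "rotation": [0, 0, 0]},
  {"offset": [0, 0.02, 0.26], "rotation": [0, 0, 0]},
  {"offset": [0, 0.02, 0.26], "rotation": [0, 0, 0]},
  {"offset": [0, 0.02, 0.26], "rotation": [0, 0, 0]},
])

```text
time: 19.27
ee_pos: [579.3, -46.2, 33.2]
eef_rot: [3.142, 0.0, 1.633]
wrist_force: [0.0, -0.1, -4.5]
gripper_width: 0.573
grasp_force: 35.0
```

```bash
python3 -c "
from h import *
go(578.2,-46.6,28,1.633)"
```

```text
t 19.2667 [579.3 -46.2  33.2] [3.142 0.    1.633] w 0.573 F [ 0.  -0.1 -4.5] 
 off [-0.003 -0.011  0.052] rot [0. 0. 0.]
```

Emit:
arm_command([
  {"offset": [-0.003, -0.01, 0.02], "rotation": [0, 0, 0]},
  {"offset": [-0.003, -0.01, 0.035], "rotation": [0, 0, 0]},
  {"offset": [-0.003, -0.01, 0.05], "rotation": [0, 0, 0]},
  {"offset": [-0.003, -0.01, 0.05], "rotation": [0, 0, 0]},
])

```text
time: 19.6
ee_pos: [578.4, -46.7, 28.2]
eef_rot: [3.141, -0.0, 1.633]
wrist_force: [-0.0, -0.6, -4.7]
gripper_width: 0.572
grasp_force: 35.0
```

```bash
python3 -c "
from h import *
go(578.2,-46.6,28,1.633)"
```

```text
t 19.6 [578.4 -46.7  28.2] [ 3.141 -0.     1.633] w 0.572 F [-0.  -0.6 -4.7] 
 off [ 0.001 -0.002  0.002] rot [ 0. -0.  0.]
```

Emit:
arm_command([
  {"offset": [0, 0, 0.004], "rotation": [0, 0, 0]},
  {"offset": [0, 0, 0.008], "rotation": [0, 0, 0]},
  {"offset": [0, 0, 0.008], "rotation": [0, 0, 0]},
])

```text
time: 19.85
ee_pos: [578.4, -46.7, 28.1]
eef_rot: [3.141, -0.0, 1.633]
wrist_force: [-3.3, -0.1, 3.0]
gripper_width: 0.57
grasp_force: 35.0
```

Emit:
arm_command([
  {"offset": [0, 0, 0], "rotation": [0, 0, 0]},
  {"offset": [0, 0, 0], "rotation": [0, 0, 0]},
  {"offset": [0, 0, 0], "rotation": [0, 0, 0]},
  {"offset": [0, 0, 0], "rotation": [0, 0, 0]},
  {"offset": [0, 0, 0], "rotation": [0, 0, 0]},
], jaw=0.73)

```text
time: 20.27
ee_pos: [578.5, -46.6, 27.5]
eef_rot: [3.141, 0.0, 1.633]
wrist_force: [0.1, 0.5, -0.8]
gripper_width: 0.727
grasp_force: 0.0
```

Emit:
arm_command([
  {"offset": [0, 0, -0.2], "rotation": [0, 0, 0]},
  {"offset": [0, 0, -0.5], "rotation": [0, 0, 0]},
  {"offset": [0, 0, -0.8], "rotation": [0, 0, 0]},
  {"offset": [0, 0, -1], "rotation": [0, 0, 0]},
  {"offset": [0, 0, -1], "rotation": [0, 0, 0]},
  {"offset": [0, 0, -1], "rotation": [0, 0, 0]},
])

```text
time: 20.77
ee_pos: [579.3, -46.6, 128.7]
eef_rot: [3.138, -0.0, 1.633]
wrist_force: [-0.4, 0.5, 0.5]
gripper_width: 0.731
grasp_force: 0.0
```

```bash
python3 -c "
from h import *
go(451,158.8,130,3.051)"
```

```text
t 20.7667 [579.3 -46.6 128.7] [ 3.138 -0.     1.633] w 0.731 F [-0.4  0.5  0.5] 
 off [ 2.13  -1.152 -0.016] rot [ 0.002  0.001 -0.945]
```

Emit:
arm_command([
  {"offset": [0.3, -0.16, 0], "rotation": [0, 0, 0]},
  {"offset": [0.65, -0.35, 0], "rotation": [0, 0, 0]},
  {"offset": [1, -0.54, 0], "rotation": [0, 0, 0]},
])

```text
time: 21.02
ee_pos: [516.3, 49.9, 125.5]
eef_rot: [-3.139, 0.001, 1.631]
wrist_force: [0.0, 0.4, 0.2]
gripper_width: 0.73
grasp_force: 0.0
```

Emit:
arm_command([
  {"offset": [0.3, -0.16, 0], "rotation": [0, 0, 0]},
  {"offset": [0.65, -0.35, 0], "rotation": [0, 0, 0]},
  {"offset": [1, -0.54, 0], "rotation": [0, 0, 0]},
])

```text
time: 21.27
ee_pos: [455.8, 147.0, 125.8]
eef_rot: [-3.139, 0.001, 1.633]
wrist_force: [0.2, 0.9, -0.4]
gripper_width: 0.73
grasp_force: 0.0
```

Emit:
arm_command([
  {"offset": [0.13, -0.072, 0], "rotation": [0, 0, -0.08]},
  {"offset": [0.13, -0.072, 0], "rotation": [0, 0, -0.16]},
  {"offset": [0.13, -0.072, 0], "rotation": [0, 0, -0.24]},
  {"offset": [0.13, -0.072, 0], "rotation": [0, 0, -0.32]},
  {"offset": [0.13, -0.072, 0.2], "rotation": [0, 0, -0.4]},
  {"offset": [0.13, -0.072, 0.4], "rotation": [0, 0, -0.48]},
  {"offset": [0.13, -0.072, 0.5], "rotation": [0, 0, -0.56]},
  {"offset": [0.13, -0.072, 0.6], "rotation": [0, 0, -0.64]},
  {"offset": [0.13, -0.072, 0.7], "rotation": [0, 0, -0.72]},
  {"offset": [0.13, -0.072, 0.8], "rotation": [0, 0, -0.8]},
])

```text
time: 22.1
ee_pos: [448.6, 158.3, 45.2]
eef_rot: [-3.14, -0.002, 2.839]
wrist_force: [0.1, -0.0, -0.6]
gripper_width: 0.732
grasp_force: 0.0
```

Emit:
arm_command([
  {"offset": [0, 0, 0], "rotation": [0, 0, -0.08]},
  {"offset": [0, 0, 0], "rotation": [0, 0, -0.145]},
  {"offset": [0, 0, 0], "rotation": [0, 0, -0.145]},
  {"offset": [0, 0, 0], "rotation": [0, 0, -0.145]},
])

```text
time: 22.43
ee_pos: [449.1, 158.4, 46.2]
eef_rot: [-3.141, -0.002, 3.048]
wrist_force: [1.0, 0.2, -0.0]
gripper_width: 0.727
grasp_force: 0.0
```

```bash
python3 -c "
from h import *
go(450.8,158.8,-10,3.051)"
```

```text
t 22.4333 [449.1 158.4  46.2] [-3.141e+00 -2.000e-03  3.048e+00] w 0.727 F [ 1.   0.2 -0. ] 
 off [-0.018  0.007  0.562] rot [-0.001 -0.001 -0.002]
```

Emit:
arm_command([
  {"offset": [-0.018, -0.001, 0.15], "rotation": [0, 0, 0]},
  {"offset": [-0.018, 0.003, 0.3], "rotation": [0, 0, 0]},
  {"offset": [-0.018, 0.003, 0.45], "rotation": [0, 0, 0]},
  {"offset": [-0.018, 0.003, 0.56], "rotation": [0, 0, 0]},
  {"offset": [-0.018, 0.003, 0.56], "rotation": [0, 0, 0]},
  {"offset": [-0.018, 0.003, 0.56], "rotation": [0, 0, 0]},
])

```text
time: 22.93
ee_pos: [451.2, 158.6, -9.2]
eef_rot: [-3.141, -0.001, 3.05]
wrist_force: [0.0, -0.5, -0.1]
gripper_width: 0.73
grasp_force: 0.0
```

Emit:
arm_command([
  {"offset": [0, 0, 0], "rotation": [0, 0, 0]},
  {"offset": [0, 0, 0], "rotation": [0, 0, 0]},
  {"offset": [0, 0, 0], "rotation": [0, 0, 0]},
  {"offset": [0, 0, 0], "rotation": [0, 0, 0]},
  {"offset": [0, 0, 0], "rotation": [0, 0, 0]},
  {"offset": [0, 0, 0], "rotation": [0, 0, 0]},
], jaw=0, grip_force=35)

```text
time: 23.43
ee_pos: [452.5, 158.8, -7.8]
eef_rot: [3.141, 0.001, 3.05]
wrist_force: [-1.2, -1.8, 6.1]
gripper_width: 0.565
grasp_force: 35.0
```

```bash
python3 -c "
from h import *
go(571.5,59.6,60,1.633)"
```

```text
t 23.4333 [452.5 158.8  -7.8] [3.141e+00 1.000e-03 3.050e+00] w 0.565 F [-1.2 -1.8  6.1] 
 off [-1.276 -0.879 -0.677] rot [0.001 0.    0.945]
```

Emit:
arm_command([
  {"offset": [0, 0, -0.2], "rotation": [0, 0, 0]},
  {"offset": [0, 0, -0.5], "rotation": [0, 0, 0]},
  {"offset": [0, 0, -0.7], "rotation": [0, 0, 0]},
  {"offset": [0, -0.15, -0.7], "rotation": [0, 0, 0.08]},
  {"offset": [0, -0.3, -0.7], "rotation": [0, 0, 0.16]},
  {"offset": [0, -0.45, -0.7], "rotation": [0, 0, 0.24]},
  {"offset": [0, -0.6, -0.7], "rotation": [0, 0, 0.32]},
  {"offset": [0, -0.75, -0.7], "rotation": [0, 0, 0.4]},
  {"offset": [0, -0.9, -0.7], "rotation": [0, 0, 0.48]},
  {"offset": [0, -1, -0.7], "rotation": [0, 0, 0.56]},
])

```text
time: 24.27
ee_pos: [441.4, 57.8, 60.4]
eef_rot: [-3.14, -0.001, 2.204]
wrist_force: [-0.2, 0.4, -2.9]
gripper_width: 0.573
grasp_force: 35.0
```

Emit:
arm_command([
  {"offset": [-0.1, 0.13, 0], "rotation": [0, 0, 0.07]},
  {"offset": [-0.2, 0.26, 0], "rotation": [0, 0, 0.14]},
  {"offset": [-0.3, 0.39, 0], "rotation": [0, 0, 0.21]},
  {"offset": [-0.4, 0.52, 0], "rotation": [0, 0, 0.28]},
  {"offset": [-0.5, 0.65, 0], "rotation": [0, 0, 0.35]},
  {"offset": [-0.6, 0.79, 0], "rotation": [0, 0, 0.385]},
  {"offset": [-0.71, 0.94, 0], "rotation": [0, 0, 0.385]},
  {"offset": [-0.71, 0.94, 0], "rotation": [0, 0, 0.385]},
  {"offset": [-0.71, 0.94, 0], "rotation": [0, 0, 0.385]},
])

```text
time: 25.02
ee_pos: [560.0, 58.5, 60.2]
eef_rot: [-3.139, 0.0, 1.633]
wrist_force: [-1.1, -0.2, -4.5]
gripper_width: 0.573
grasp_force: 35.0
```

```bash
python3 -c "
from h import *
go(571.5,57.9,27,1.633)"
```

```text
t 25.0167 [560.   58.5  60.2] [-3.139  0.     1.633] w 0.573 F [-1.1 -0.2 -4.5] 
 off [-0.013  0.115  0.331] rot [-0.001  0.     0.   ]
```

Emit:
arm_command([
  {"offset": [-0.013, 0.06, 0.1], "rotation": [0, 0, 0]},
  {"offset": [-0.013, 0.11, 0.2], "rotation": [0, 0, 0]},
  {"offset": [-0.013, 0.11, 0.31], "rotation": [0, 0, 0]},
  {"offset": [-0.013, 0.11, 0.31], "rotation": [0, 0, 0]},
  {"offset": [-0.013, 0.11, 0.31], "rotation": [0, 0, 0]},
])

```text
time: 25.43
ee_pos: [569.8, 57.7, 28.7]
eef_rot: [-3.138, 0.0, 1.633]
wrist_force: [0.1, -1.0, -3.5]
gripper_width: 0.572
grasp_force: 35.0
```

```bash
python3 -c "
from h import *
go(571.5,57.9,22.2,1.633)"
```

```text
t 25.4333 [569.8  57.7  28.7] [-3.138  0.     1.633] w 0.572 F [ 0.1 -1.  -3.5] 
 off [0.001 0.017 0.065] rot [-0.002  0.     0.   ]
```

Emit:
arm_command([
  {"offset": [0.001, 0.012, 0.02], "rotation": [0, 0, 0]},
  {"offset": [0.001, 0.012, 0.04], "rotation": [0, 0, 0]},
  {"offset": [0.001, 0.012, 0.055], "rotation": [0, 0, 0]},
  {"offset": [0.001, 0.012, 0.055], "rotation": [0, 0, 0]},
  {"offset": [0.001, 0.012, 0.055], "rotation": [0, 0, 0]},
])

```text
time: 25.85
ee_pos: [572.8, 58.1, 25.1]
eef_rot: [3.141, -0.0, 1.633]
wrist_force: [-0.1, 0.1, -3.6]
gripper_width: 0.568
grasp_force: 35.0
```

```bash
python3 -c "
from h import *
go(571.5,57.9,22.2,1.633)"
```

```text
t 25.85 [572.8  58.1  25.1] [ 3.141 -0.     1.633] w 0.568 F [-0.1  0.1 -3.6] 
 off [-0.002 -0.014  0.029] rot [ 0. -0.  0.]
```

Emit:
arm_command([
  {"offset": [-0.002, -0.01, 0.01], "rotation": [0, 0, 0]},
  {"offset": [-0.002, -0.01, 0.02], "rotation": [0, 0, 0]},
  {"offset": [-0.002, -0.01, 0.02], "rotation": [0, 0, 0]},
  {"offset": [-0.002, -0.01, 0.02], "rotation": [0, 0, 0]},
])

```text
time: 26.18
ee_pos: [571.8, 57.9, 22.9]
eef_rot: [3.142, -0.0, 1.633]
wrist_force: [0.0, -0.1, -3.8]
gripper_width: 0.571
grasp_force: 35.0
```

Emit:
arm_command([
  {"offset": [0, 0, 0.005], "rotation": [0, 0, 0]},
  {"offset": [0, 0, 0.01], "rotation": [0, 0, 0]},
  {"offset": [0, 0, 0.01], "rotation": [0, 0, 0]},
])

```text
time: 26.43
ee_pos: [572.0, 57.9, 22.3]
eef_rot: [3.141, -0.0, 1.633]
wrist_force: [-1.3, -0.1, -0.4]
gripper_width: 0.57
grasp_force: 35.0
```

```bash
python3 -c "
from h import *
go(571.5,57.9,22.2,1.633)"
```

```text
t 26.4333 [572.   57.9  22.3] [ 3.141 -0.     1.633] w 0.57 F [-1.3 -0.1 -0.4] 
 off [ 0.001 -0.005  0.001] rot [ 0. -0.  0.]
```

Emit:
arm_command([
  {"offset": [0, 0, 0], "rotation": [0, 0, 0]},
  {"offset": [0, 0, 0], "rotation": [0, 0, 0]},
  {"offset": [0, 0, 0], "rotation": [0, 0, 0]},
  {"offset": [0, 0, 0], "rotation": [0, 0, 0]},
  {"offset": [0, 0, 0], "rotation": [0, 0, 0]},
], jaw=0.73)

```text
time: 26.85
ee_pos: [572.1, 57.8, 22.1]
eef_rot: [3.141, -0.0, 1.633]
wrist_force: [0.3, -0.5, -0.1]
gripper_width: 0.724
grasp_force: 0.0
```

Emit:
arm_command([
  {"offset": [0, 0, -0.2], "rotation": [0, 0, 0]},
  {"offset": [0, 0, -0.5], "rotation": [0, 0, 0]},
  {"offset": [0, 0, -0.8], "rotation": [0, 0, 0]},
  {"offset": [-0.1, 0, -1], "rotation": [0, 0, 0]},
  {"offset": [-0.3, 0, -1], "rotation": [0, 0, 0]},
  {"offset": [-0.6, 0, -1], "rotation": [0, 0, 0]},
])

```text
time: 27.35
ee_pos: [577.1, 0.9, 124.0]
eef_rot: [3.137, -0.002, 1.639]
wrist_force: [0.7, 0.3, -0.7]
gripper_width: 0.727
grasp_force: 0.0
```

Emit:
arm_command([
  {"offset": [-0.3, 0, -0.3], "rotation": [0, 0, 0]},
  {"offset": [-0.6, 0, -0.65], "rotation": [0, 0, 0]},
  {"offset": [-0.6, 0, -0.65], "rotation": [0, 0, 0]},
  {"offset": [-0.6, 0, -0.65], "rotation": [0, 0, 0]},
  {"offset": [-0.6, 0, -0.65], "rotation": [0, 0, 0]},
])

```text
time: 27.77
ee_pos: [579.2, -61.2, 186.6]
eef_rot: [3.141, -0.001, 1.633]
wrist_force: [0.8, 1.1, -0.4]
gripper_width: 0.728
grasp_force: 0.0
```

```bash
python3 - <<'E'
from h import *
D=wsave('w9')
w=D['c']; v,u=np.mgrid[0:480,0:640];p=D['p'];hsv=cv2.cvtColor(p,cv2.COLOR_RGB2HSV)
for n,c,z in(('L',(571.5,59.6),80),('R',(578.2,-47.2),88)):
    k=(np.hypot(w[...,0]-c[0],w[...,1]-c[1])<38)&(abs(w[...,2]-z+1)<3)&(v<275)
    t=w[k]; print(n,len(t),cv2.minAreaRect(t[:,:2].astype(np.float32)),np.median(t[:,2]))
m=(hsv[...,0]>12)&(hsv[...,0]<32)&(hsv[...,1]>110)&(abs(w[...,2]-38)<4)&(v<275)
P=w[m];print(m.sum(),cv2.minAreaRect(P[:,:2].astype(np.float32)))
E
```

```text
ee [578.7 -60.2 185.7] [-3.140e+00 -1.300e-03  1.635e+00] t 27.8167
L 966 ((571.8905029296875, 60.633934020996094), (50.07481002807617, 32.078678131103516), 3.5217952728271484) 79.2603387170937
R 736 ((578.59326171875, -46.845191955566406), (50.1409797668457, 32.350887298583984), 3.620661973953247) 87.10433389038954
982 ((681.2448120117188, 34.828887939453125), (335.2062072753906, 124.71637725830078), 24.993009567260742)
```

View pics/w9.png

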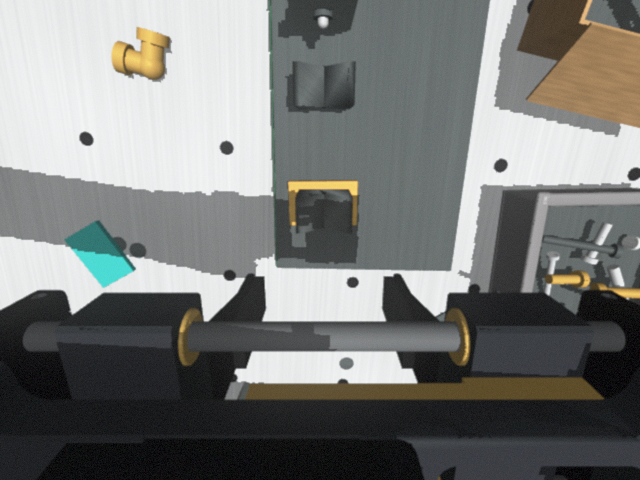

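```bash
python3 - <<'E'
from h import *
D=np.load('/tmp/w9.npz');w=D['c'];p=D['p'];hsv=cv2.cvtColor(p,cv2.COLOR_RGB2HSV)
m=((hsv[...,0]>12)&(hsv[...,0]<32)&(hsv[...,1]>100));k=np.zeros_like(m);k[170:240,280:365]=1;m&=k&(abs(w[...,2]-38)<5)
P=np.array([ray(D,u,v,38)[:2] for v,u in np.argwhere(m)],np.float32)
d=np.array([.062,-.998]);n=np.array([.998,.062]);c=np.array([578.6,-46.8])
print(len(P),'across',((P-c)@n).min(),((P-c)@n).max(),'along',((P-c)@d).min(),((P-c)@d).max())
g=p[0:40,305:345].astype(int).sum(-1); b=np.argwhere(g>480); print(b.min(0),b.max(0))
print('nose',ray(D,305+b[:,1].mean(),b[:,0].max()+.7,81.3))
E
```

```text
1001 across -35.735222514343285 33.79285691528318 along -24.464310201263427 22.062119985961917
[17 14] [26 22]
nose [569.02368549  99.49807154  81.3       ]
```

Emit:
arm_command([
  {"offset": [0.3, -0.02, 0], "rotation": [0, 0, 0]},
  {"offset": [0.65, -0.04, 0], "rotation": [0, 0, 0]},
  {"offset": [0.98, -0.06, 0], "rotation": [0, 0, 0]},
], jaw=0.8)

```text
time: 28.07
ee_pos: [565.6, 38.5, 184.9]
eef_rot: [-3.139, -0.001, 1.635]
wrist_force: [0.9, 0.7, -0.5]
gripper_width: 0.794
grasp_force: 0.0
```

Emit:
arm_command([
  {"offset": [0.33, -0.02, 0], "rotation": [0, 0, 0]},
  {"offset": [0.65, -0.04, 0], "rotation": [0, 0, 0]},
  {"offset": [0.98, -0.06, 0], "rotation": [0, 0, 0]},
])

```text
time: 28.32
ee_pos: [552.9, 136.3, 184.9]
eef_rot: [-3.138, 0.0, 1.637]
wrist_force: [0.1, 0.2, -0.3]
gripper_width: 0.795
grasp_force: 0.0
```

Emit:
arm_command([
  {"offset": [0.33, -0.02, 0], "rotation": [0, 0, 0]},
  {"offset": [0.65, -0.04, 0], "rotation": [0, 0, 0]},
  {"offset": [0.98, -0.06, 0], "rotation": [0, 0, 0]},
])

```text
time: 28.57
ee_pos: [540.5, 233.6, 184.9]
eef_rot: [-3.138, 0.001, 1.637]
wrist_force: [1.0, 0.1, -0.8]
gripper_width: 0.804
grasp_force: 0.0
```

Emit:
arm_command([
  {"offset": [0.33, -0.02, 0], "rotation": [0, 0, 0]},
  {"offset": [0.65, -0.04, 0], "rotation": [0, 0, 0]},
  {"offset": [0.8, -0.06, 0], "rotation": [0, 0, 0]},
  {"offset": [0.8, -0.06, 0], "rotation": [0, 0, 0]},
  {"offset": [0.8, -0.06, 0], "rotation": [0, 0, 0]},
])

```text
time: 28.98
ee_pos: [530.4, 310.7, 185.3]
eef_rot: [-3.139, 0.002, 1.637]
wrist_force: [0.4, -0.5, -0.1]
gripper_width: 0.799
grasp_force: 0.0
```

```bash
python3 - <<'E'
from h import *
D=wsave('w10')
w=D['c']; v,u=np.mgrid[0:480,0:640];hsv=cv2.cvtColor(D['p'],cv2.COLOR_RGB2HSV)
k=(np.hypot(w[...,0]-521,w[...,1]-373)<100)&(w[...,2]>46)&(w[...,2]<70)&(v<285)&(hsv[...,1]<60)
t=w[k]; r=cv2.minAreaRect(t[:,:2].astype(np.float32)); print(len(t),r)
h=t[t[:,2]>57.5]; print('36dia',len(h),cv2.minAreaRect(h[:,:2].astype(np.float32)),np.percentile(h[:,2],98))
a=np.radians(-37.2);d=np.array([np.cos(a),np.sin(a)]);n=np.array([-d[1],d[0]])
s=(t[:,:2]-[521,373])@d; e=(t[:,:2]-[521,373])@n
for s0 in range(-85,90,10):
    q=abs(s-s0)<2
    if q.sum()>3: print(s0,q.sum(),'ztop',round(np.percentile(t[q][:,2],95),1),'mid',round((e[q].min()+e[q].max())/2,1),'wid',round(np.ptp(e[q]),1), end=' | ')
print(s.min(),s.max())
E
```

```text
ee [531.4 308.8 185.7] [-3.1401e+00  2.1000e-03  1.6338e+00] t 29.0333
5349 ((518.01806640625, 368.04278564453125), (42.31113815307617, 170.84530639648438), 52.50302505493164)
36dia 2472 ((492.76934814453125, 385.91387939453125), (25.942928314208984, 106.90510559082031), 58.29627227783203) 63.15337076559853
-85 21 ztop 58.6 mid -4.5 wid 13.4 | -75 160 ztop 60.5 mid -11.1 wid 29.5 | -65 155 ztop 60.1 mid -10.4 wid 29.3 | -55 150 ztop 59.9 mid -9.1 wid 29.4 | -45 149 ztop 60.2 mid -8.2 wid 29.9 | -35 149 ztop 60.2 mid -7.2 wid 29.5 | -25 143 ztop 59.8 mid -6.5 wid 29.6 | -15 169 ztop 62.9 mid -5.1 wid 34.9 | -5 169 ztop 63.0 mid -4.5 wid 35.3 | 5 164 ztop 62.9 mid -3.4 wid 34.8 | 15 162 ztop 62.8 mid -2.3 wid 35.2 | 25 78 ztop 58.9 mid -4.4 wid 24.2 | 35 80 ztop 54.3 mid -0.1 wid 18.1 | 45 80 ztop 54.7 mid -8.5 wid 36.9 | 55 80 ztop 54.8 mid -7.8 wid 37.4 | 65 81 ztop 54.5 mid -7.0 wid 37.2 | 75 74 ztop 54.5 mid 3.7 wid 17.7 | 85 36 ztop 54.1 mid 3.8 wid 16.6 | -84.76703535411552 86.06268592745745
```

View pics/w10.png

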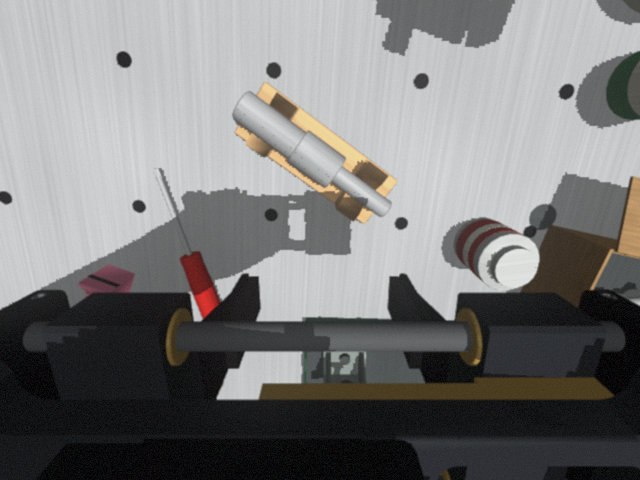

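```bash
python3 - <<'E'
from h import *
D=np.load('/tmp/w10.npz')
w=D['c']; v,u=np.mgrid[0:480,0:640];hsv=cv2.cvtColor(D['p'],cv2.COLOR_RGB2HSV)
k=(np.hypot(w[...,0]-519,w[...,1]-369)<100)&(w[...,2]>42)&(w[...,2]<70)&(v<285)&(hsv[...,1]<60)
t=w[k]; c=np.array([519.1,369.4])
a=np.radians(-31.8);d=np.array([np.cos(a),np.sin(a)]);n=np.array([-d[1],d[0]])
s=(t[:,:2]-c)@d; e=(t[:,:2]-c)@n; q=abs(e)<5
print('extent',s[q].min(),s[q].max())
for lo,hi in((-80,-26),(-19,19),(28,40),(70,82)):
    x=[];y=[]
    for s0 in np.arange(lo,hi,3):
        b=abs(s-s0)<1.5; ee=e[b&(abs(e)<19)]; 
        if len(ee)>4:x.append(s0);y.append((ee.min()+ee.max())/2)
    print(lo,np.mean(x),np.round(np.mean(y),2),np.round(np.polyfit(x,y,1),3))
b=(abs(e)<4)
for s0 in range(-30,32,4): print(s0,np.round(np.median(t[b&(abs(s-s0)<2)][:,2]),1),end=' ')
E
python3 -c "
from h import *
go(519.1,369.4,100,2.587)"
```

```text
extent -84.53710550849878 85.3299263493299
-80 -54.5 0.14 [0.002 0.258]
-19 -1.0 0.26 [0.008 0.269]
28 32.5 0.35 [ 0.042 -1.028]
70 74.5 0.51 [ 0.02  -0.969]
-30 59.3 -26 59.0 -22 60.1 -18 62.5 -14 62.1 -10 62.5 -6 62.3 -2 62.3 2 62.2 6 62.5 10 62.3 14 62.1 18 62.5 22 61.8 26 53.8 30 53.7 t 29.0333 [531.4 308.8 185.7] [-3.140e+00  2.000e-03  1.634e+00] w 0.804 F [-0.4 -0.6  0.4] 
 off [ 0.614 -0.084  0.856] rot [-0.002  0.001 -0.635]
```

Emit:
arm_command([
  {"offset": [0.1, -0.01, 0], "rotation": [0, 0, -0.08]},
  {"offset": [0.2, -0.03, 0.1], "rotation": [0, 0, -0.16]},
  {"offset": [0.3, -0.05, 0.2], "rotation": [0, 0, -0.24]},
  {"offset": [0.45, -0.07, 0.4], "rotation": [0, 0, -0.32]},
  {"offset": [0.614, -0.083, 0.6], "rotation": [0, 0, -0.4]},
  {"offset": [0.614, -0.083, 0.8], "rotation": [0, 0, -0.48]},
  {"offset": [0.614, -0.083, 0.9], "rotation": [0, 0, -0.56]},
  {"offset": [0.614, -0.083, 1], "rotation": [0, 0, -0.635]},
  {"offset": [0.614, -0.083, 1], "rotation": [0, 0, -0.635]},
  {"offset": [0.614, -0.083, 1], "rotation": [0, 0, -0.635]},
])

```text
time: 29.87
ee_pos: [520.4, 368.2, 86.4]
eef_rot: [-3.14, 0.0, 2.58]
wrist_force: [-0.2, 0.3, 0.0]
gripper_width: 0.797
grasp_force: 0.0
```

```bash
python3 -c "
from h import *
go(519.5,369.4,6.5,2.588)"
```

```text
t 29.8667 [520.4 368.2  86.4] [-3.14  0.    2.58] w 0.797 F [-0.2  0.3  0. ] 
 off [0.014 0.006 0.799] rot [-0.001  0.    -0.005]
```

Emit:
arm_command([
  {"offset": [0.01, 0.004, 0.2], "rotation": [0, 0, -0.003]},
  {"offset": [0.01, 0.004, 0.4], "rotation": [0, 0, -0.003]},
  {"offset": [0.01, 0.004, 0.6], "rotation": [0, 0, -0.003]},
  {"offset": [0.01, 0.004, 0.79], "rotation": [0, 0, -0.003]},
  {"offset": [0.01, 0.004, 0.79], "rotation": [0, 0, -0.003]},
  {"offset": [0.01, 0.004, 0.79], "rotation": [0, 0, -0.003]},
])

```text
time: 30.37
ee_pos: [519.4, 370.5, 8.1]
eef_rot: [-3.141, 0.0, 2.587]
wrist_force: [0.2, 0.4, 0.3]
gripper_width: 0.802
grasp_force: 0.0
```

```bash
python3 -c "
from h import *
go(519.5,369.4,6.3,2.588)"
```

```text
t 30.3667 [519.4 370.5   8.1] [-3.141  0.     2.587] w 0.802 F [0.2 0.4 0.3] 
 off [-0.006 -0.009  0.018] rot [-0.001  0.    -0.   ]
```

Emit:
arm_command([
  {"offset": [-0.006, -0.009, 0.015], "rotation": [0, 0, 0]},
  {"offset": [-0.006, -0.009, 0.015], "rotation": [0, 0, 0]},
  {"offset": [-0.006, -0.009, 0.015], "rotation": [0, 0, 0]},
])

```text
time: 30.62
ee_pos: [520.4, 370.8, 8.1]
eef_rot: [3.139, 0.001, 2.589]
wrist_force: [-0.6, 0.6, -0.3]
gripper_width: 0.798
grasp_force: 0.0
```

Emit:
arm_command([
  {"offset": [0, 0, 0], "rotation": [0, 0, 0]},
  {"offset": [0, 0, 0], "rotation": [0, 0, 0]},
  {"offset": [0, 0, 0], "rotation": [0, 0, 0]},
  {"offset": [0, 0, 0], "rotation": [0, 0, 0]},
  {"offset": [0, 0, 0], "rotation": [0, 0, 0]},
  {"offset": [0, 0, 0], "rotation": [0, 0, 0]},
  {"offset": [0, 0, 0], "rotation": [0, 0, 0]},
  {"offset": [0, 0, 0], "rotation": [0, 0, 0]},
  {"offset": [0, 0, 0], "rotation": [0, 0, 0]},
  {"offset": [0, 0, 0], "rotation": [0, 0, 0]},
], jaw=0, grip_force=55)

```text
time: 31.45
ee_pos: [518.4, 369.0, 6.1]
eef_rot: [-3.139, -0.001, 2.59]
wrist_force: [-4.5, -4.1, 3.8]
gripper_width: 0.402
grasp_force: 55.0
```

```bash
python3 -c "
from h import *
go(519.5,369.4,6.3,2.588);print(get_obs()['grasp_force'])"
```

```text
t 31.45 [518.4 369.    6.1] [-3.139e+00 -1.000e-03  2.590e+00] w 0.402 F [-4.5 -4.1  3.8] 
 off [-0.007  0.009 -0.002] rot [-0.002 -0.     0.001]
54.99922703493212
```

Emit:
arm_command([
  {"offset": [0, 0, -0.05], "rotation": [0, 0, 0]},
  {"offset": [0, 0, -0.2], "rotation": [0, 0, 0]},
  {"offset": [0, 0, -0.4], "rotation": [0, 0, 0]},
  {"offset": [0, 0, -0.6], "rotation": [0, 0, 0]},
  {"offset": [0, 0, -0.8], "rotation": [0, 0, 0]},
  {"offset": [0, 0, -1], "rotation": [0, 0, 0]},
  {"offset": [0, 0, -1], "rotation": [0, 0, 0]},
])

```text
time: 32.03
ee_pos: [521.4, 372.6, 110.1]
eef_rot: [3.134, 0.002, 2.591]
wrist_force: [1.9, 2.3, -4.0]
gripper_width: 0.402
grasp_force: 55.0
```

Emit:
arm_command([
  {"offset": [-0.1, -0.1, -0.05], "rotation": [0, 0, 0]},
  {"offset": [-0.25, -0.3, -0.1], "rotation": [0, 0, 0]},
  {"offset": [-0.43, -0.5, -0.1], "rotation": [0, 0, 0]},
  {"offset": [-0.6, -0.7, -0.1], "rotation": [0, 0, 0]},
  {"offset": [-0.79, -0.93, -0.1], "rotation": [0, 0, 0]},
])

```text
time: 32.45
ee_pos: [536.8, 248.8, 114.0]
eef_rot: [-3.14, -0.002, 2.592]
wrist_force: [0.7, 0.3, -6.7]
gripper_width: 0.401
grasp_force: 55.0
```

Emit:
arm_command([
  {"offset": [-0.16, -0.19, 0], "rotation": [0, 0, 0]},
  {"offset": [-0.32, -0.37, 0], "rotation": [0, 0, 0]},
  {"offset": [-0.48, -0.56, 0], "rotation": [0, 0, 0]},
  {"offset": [-0.64, -0.75, 0], "rotation": [0, 0, 0]},
  {"offset": [-0.79, -0.93, 0], "rotation": [0, 0, 0]},
])

```text
time: 32.87
ee_pos: [555.5, 127.0, 114.1]
eef_rot: [-3.139, -0.001, 2.59]
wrist_force: [0.7, -0.5, -6.6]
gripper_width: 0.396
grasp_force: 55.0
```

Emit:
arm_command([
  {"offset": [-0.16, -0.19, 0], "rotation": [0, 0, 0]},
  {"offset": [-0.32, -0.37, 0], "rotation": [0, 0, 0]},
  {"offset": [-0.48, -0.56, 0], "rotation": [0, 0, 0]},
  {"offset": [-0.64, -0.75, 0], "rotation": [0, 0, 0]},
  {"offset": [-0.75, -0.88, 0], "rotation": [0, 0, 0]},
  {"offset": [-0.79, -0.93, 0], "rotation": [0, 0, 0]},
])

```text
time: 33.37
ee_pos: [574.2, 3.5, 114.3]
eef_rot: [-3.138, -0.0, 2.585]
wrist_force: [-0.7, -0.2, -6.8]
gripper_width: 0.4
grasp_force: 55.0
```

Emit:
arm_command([
  {"offset": [0, 0, 0], "rotation": [0, 0, 0.04]},
  {"offset": [0, 0, 0], "rotation": [0, 0, 0.12]},
  {"offset": [0, 0, 0], "rotation": [0, 0, 0.2]},
  {"offset": [0, 0, 0], "rotation": [0, 0, 0.28]},
  {"offset": [0, 0, 0], "rotation": [0, 0, 0.36]},
  {"offset": [0, 0, 0], "rotation": [0, 0, 0.44]},
  {"offset": [0, 0, 0], "rotation": [0, 0, 0.52]},
  {"offset": [0, 0, 0], "rotation": [0, 0, 0.6]},
  {"offset": [0, 0, 0], "rotation": [0, 0, 0.638]},
  {"offset": [0, 0, 0], "rotation": [0, 0, 0.638]},
])

```text
time: 34.2
ee_pos: [574.1, 9.5, 114.7]
eef_rot: [-3.14, -0.0, 1.633]
wrist_force: [0.6, -0.0, -6.5]
gripper_width: 0.405
grasp_force: 55.0
```

```bash
python3 - <<'E'
from h import *
D=wsave('w11'); go(575,7.5,55,1.633); print(get_obs()['grasp_force'])
w=D['c']; v,u=np.mgrid[0:480,0:640]; ee=D['ee']; Rt=R.from_euler('xyz',D['rot']).as_matrix()
l=((w.reshape(-1,3)-ee)@Rt).reshape(480,640,3)
k=(abs(l[...,1])<20)&(l[...,2]>-60)&(l[...,2]<-20)&(v<290)&(l[...,0]>12)
q=l[k]; print(len(q),'x ext',q[:,0].min(),q[:,0].max())
for x0 in range(15,95,8):
    b=q[abs(q[:,0]-x0)<2]
    if len(b)>3: print(x0,len(b),'mid y',round((b[:,1].min()+b[:,1].max())/2,1),'top z',round(-b[:,2].min(),1),end=' | ')
E
```

```text
ee [574.2   9.4 114.9] [-3.1397e+00 -3.0000e-04  1.6358e+00] t 34.25
t 34.25 [574.2   9.4 114.9] [-3.14  -0.     1.636] w 0.402 F [-0.9 -0.1 -5.9] 
 off [-0.02   0.008  0.599] rot [-0.001 -0.     0.002]
54.99911692291789
11098 x ext 12.487172085991672 85.0205316541485
15 61 mid y 0.2 top z 50.1 | 23 846 mid y 0.1 top z 56.8 | 31 559 mid y 0.0 top z 54.6 | 39 578 mid y 0.4 top z 54.6 | 47 608 mid y 0.1 top z 54.8 | 55 647 mid y 0.4 top z 54.6 | 63 684 mid y 0.0 top z 54.6 | 71 720 mid y 0.4 top z 54.3 | 79 765 mid y 0.4 top z 55.5 |
```

Emit:
arm_command([
  {"offset": [-0.024, 0.006, 0.1], "rotation": [0, 0, 0]},
  {"offset": [-0.024, 0.006, 0.25], "rotation": [0, 0, 0]},
  {"offset": [-0.024, 0.006, 0.4], "rotation": [0, 0, 0]},
  {"offset": [-0.024, 0.006, 0.55], "rotation": [0, 0, 0]},
  {"offset": [-0.024, 0.006, 0.6], "rotation": [0, 0, 0]},
  {"offset": [-0.024, 0.006, 0.6], "rotation": [0, 0, 0]},
  {"offset": [-0.024, 0.006, 0.6], "rotation": [0, 0, 0]},
])

```text
time: 34.83
ee_pos: [575.7, 6.1, 56.1]
eef_rot: [-3.141, 0.0, 1.634]
wrist_force: [0.6, -0.4, -5.7]
gripper_width: 0.4
grasp_force: 55.0
```

```bash
python3 -c "
from h import *
go(575,7,44.5,1.633)"
```

```text
t 34.8333 [575.7   6.1  56.1] [-3.141  0.     1.634] w 0.4 F [ 0.6 -0.4 -5.7] 
 off [ 0.009 -0.006  0.116] rot [-0.     0.     0.001]
```

Emit:
arm_command([
  {"offset": [0.006, -0.004, 0.03], "rotation": [0, 0, 0]},
  {"offset": [0.006, -0.004, 0.06], "rotation": [0, 0, 0]},
  {"offset": [0.006, -0.004, 0.09], "rotation": [0, 0, 0]},
  {"offset": [0.006, -0.004, 0.115], "rotation": [0, 0, 0]},
  {"offset": [0.006, -0.004, 0.115], "rotation": [0, 0, 0]},
  {"offset": [0.006, -0.004, 0.115], "rotation": [0, 0, 0]},
])

```text
time: 35.33
ee_pos: [575.2, 6.8, 44.8]
eef_rot: [-3.141, -0.0, 1.633]
wrist_force: [-0.7, 0.0, -5.9]
gripper_width: 0.396
grasp_force: 55.0
```

```bash
python3 -c "
from h import *
go(575,7,42.4,1.633)"
```

```text
t 35.3333 [575.2   6.8  44.8] [-3.141 -0.     1.633] w 0.396 F [-0.7  0.  -5.9] 
 off [ 0.002 -0.002  0.024] rot [-0. -0.  0.]
```

Emit:
arm_command([
  {"offset": [0.002, -0.001, 0.01], "rotation": [0, 0, 0]},
  {"offset": [0.002, -0.001, 0.02], "rotation": [0, 0, 0]},
  {"offset": [0.002, -0.001, 0.025], "rotation": [0, 0, 0]},
  {"offset": [0.002, -0.001, 0.025], "rotation": [0, 0, 0]},
])

```text
time: 35.67
ee_pos: [575.1, 7.0, 42.6]
eef_rot: [-3.141, -0.0, 1.633]
wrist_force: [-1.6, 0.2, -4.1]
gripper_width: 0.401
grasp_force: 55.0
```

```bash
python3 -c "
from h import *
go(575,7,42.4,1.633)"
```

```text
t 35.6667 [575.1   7.   42.6] [-3.141 -0.     1.633] w 0.401 F [-1.6  0.2 -4.1] 
 off [-0.    -0.001  0.002] rot [-0. -0.  0.]
```

Emit:
arm_command([
  {"offset": [0, 0, 0.003], "rotation": [0, 0, 0]},
  {"offset": [0, 0, 0.005], "rotation": [0, 0, 0]},
  {"offset": [0, 0, 0.005], "rotation": [0, 0, 0]},
], grip_force=10)

```text
time: 35.92
ee_pos: [575.2, 7.0, 42.6]
eef_rot: [-3.142, -0.0, 1.633]
wrist_force: [-3.8, -0.4, 2.7]
gripper_width: 0.412
grasp_force: 10.0
```

Emit:
arm_command([
  {"offset": [0, 0, 0.005], "rotation": [0, 0, 0]},
  {"offset": [0, 0, 0.005], "rotation": [0, 0, 0]},
  {"offset": [0, 0, 0.005], "rotation": [0, 0, 0]},
  {"offset": [0, 0, 0.005], "rotation": [0, 0, 0]},
  {"offset": [0, 0, 0.005], "rotation": [0, 0, 0]},
  {"offset": [0, 0, 0.005], "rotation": [0, 0, 0]},
], jaw=0.65)

```text
time: 36.42
ee_pos: [575.6, 7.0, 41.5]
eef_rot: [3.141, 0.0, 1.633]
wrist_force: [0.4, 0.1, -0.5]
gripper_width: 0.644
grasp_force: 0.0
```

Emit:
arm_command([
  {"offset": [0, 0, -0.2], "rotation": [0, 0, 0]},
  {"offset": [0, 0, -0.4], "rotation": [0, 0, 0]},
  {"offset": [0, 0, -0.7], "rotation": [0, 0, 0]},
  {"offset": [-0.2, 0, -1], "rotation": [0, 0, 0]},
  {"offset": [-0.5, 0, -1], "rotation": [0, 0, 0]},
  {"offset": [-0.8, 0, -1], "rotation": [0, 0, 0]},
])

```text
time: 36.92
ee_pos: [582.4, -72.7, 144.2]
eef_rot: [3.136, -0.0, 1.636]
wrist_force: [0.5, -0.1, -1.3]
gripper_width: 0.655
grasp_force: 0.0
```

Emit:
arm_command([
  {"offset": [0, 0, -0.4], "rotation": [0, 0, 0]},
  {"offset": [0, 0, -0.4], "rotation": [0, 0, 0]},
  {"offset": [0, 0, -0.4], "rotation": [0, 0, 0]},
  {"offset": [0, 0, -0.4], "rotation": [0, 0, 0]},
])

```text
time: 37.25
ee_pos: [580.3, -72.5, 181.4]
eef_rot: [3.141, -0.0, 1.634]
wrist_force: [-0.6, 0.7, -0.0]
gripper_width: 0.649
grasp_force: 0.0
```

```bash
python3 - <<'E'
from h import *
D=wsave('w12')
w=D['c']; v,u=np.mgrid[0:480,0:640];p=D['p']
c=np.array([575,7.]);d=np.array([.062,-.998]);n=np.array([.998,.062])
k=(v<280)&(w[...,2]>75)&(w[...,2]<103);t=w[k];s=(t[:,:2]-c)@d;e=(t[:,:2]-c)@n
q=(abs(e)<6); 
for s0 in range(-110,95,6):
    b=q&(abs(s-s0)<1.5)
    b2=(abs(e)<20)&(abs(s-s0)<1.5)&(t[:,2]>80)
    if b.sum()>3: print(s0,b.sum(),'z',round(np.percentile(t[b][:,2],90),1),'mid',round((e[b2].min()+e[b2].max())/2,1),end=' | ')
# axis-near points near the nose/thick end gap
b=(abs(e)<3)&(s<-70)&(s>-112); h,_=np.histogram(s[b],np.arange(-112,-69,1.5)); print('\n',h)
print('s range main',s[q&(s>-90)].min(),s[q].max())
g=np.argwhere(k); 
cv2.imwrite('pics/w12c.png',cv2.resize(p[20:220,235:435],(600,600),interpolation=2)[...,::-1])
E
```

```text
ee [579.8 -72.2 180.6] [-3.1405e+00 -4.0000e-04  1.6341e+00] t 37.3
-98 5 z 79.7 mid 3.1 | -92 32 z 84.9 mid -0.6 | -86 4 z 92.9 mid -2.1 | -80 87 z 96.3 mid 0.6 | -74 80 z 96.2 mid 0.1 | -68 83 z 96.4 mid 0.1 | -62 72 z 96.5 mid -2.6 | -56 77 z 96.3 mid -1.5 | -50 75 z 96.2 mid 0.2 | -44 72 z 96.2 mid 0.1 | -38 70 z 96.4 mid -2.3 | -32 64 z 96.3 mid 0.2 | -26 73 z 96.4 mid 0.2 | -20 64 z 99.4 mid 0.1 | -14 64 z 99.5 mid 0.1 | -8 80 z 99.2 mid 0.1 | -2 63 z 99.4 mid 0.6 | 4 60 z 99.7 mid 0.2 | 10 58 z 99.5 mid 0.2 | 16 57 z 99.3 mid 0.2 | 22 41 z 98.6 mid 0.1 | 28 59 z 90.8 mid 0.2 | 34 53 z 91.0 mid 0.1 | 40 47 z 90.5 mid -0.1 | 46 46 z 91.1 mid -0.1 | 52 45 z 90.7 mid 0.2 | 58 49 z 91.1 mid 0.2 | 64 46 z 90.7 mid 0.2 | 70 49 z 90.9 mid -0.2 | 76 51 z 90.7 mid 0.2 | 82 47 z 90.8 mid 0.2 | 
 [ 0  0  0  0  0  0  0  0  0  0  9 21 23 14  0  0  0  0  9 22 20 18 23 19
 19 20 17 21]
s range main -84.9583608512015 85.4754206154609
```

View pics/w12c.png

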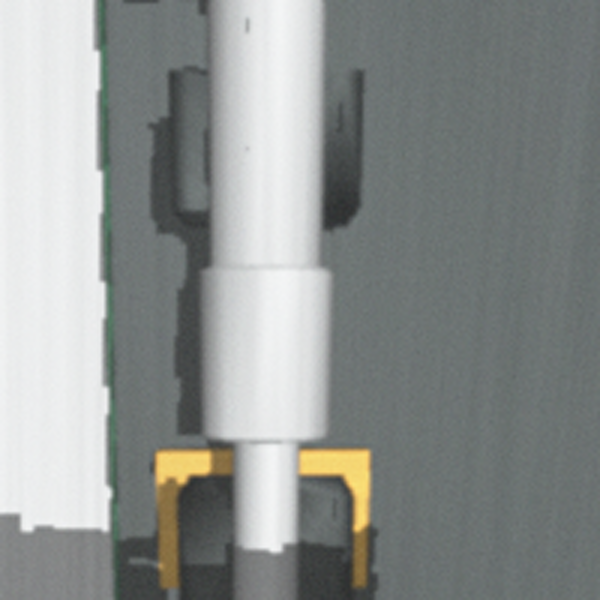

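```bash
python3 - <<'E'
from h import *
D=np.load('/tmp/w12.npz');p=D['p'].astype(int);w=D['c']
c=np.array([575,7.]);d=np.array([.062,-.998])
for v in range(0,34):
    row=p[v,322-8:322+8+1].sum(-1)//3
    P=ray(D,323,v,81.3);print(v,row[::2].tolist(),'s@81',round((P[:2]-c)@d,1),'s',np.round((w[v,321:326,:2]-c)@d,1)[::2].tolist(),'z',np.round(w[v,323,2],0))
E
```

```text
0 [61, 69, 165, 221, 239, 233, 209, 114, 58] s@81 -97.0 s [-95.9, -95.8, -96.0] z 85.0
1 [65, 74, 163, 214, 237, 231, 206, 114, 60] s@81 -96.3 s [-95.6, -94.8, -95.1] z 86.0
2 [60, 76, 159, 209, 230, 227, 199, 105, 57] s@81 -95.7 s [-94.7, -94.6, -94.8] z 85.0
3 [63, 70, 145, 200, 220, 220, 186, 91, 67] s@81 -95.1 s [nan, -94.1, -94.5] z 84.0
4 [65, 68, 131, 184, 205, 200, 171, 79, 65] s@81 -94.5 s [-93.8, -93.3, -93.9] z 85.0
5 [62, 65, 108, 164, 182, 181, 146, 70, 60] s@81 -93.8 s [-92.9, -93.2, -93.1] z 83.0
6 [64, 60, 84, 136, 160, 154, 110, 64, 59] s@81 -93.2 s [-92.3, -92.7, -92.6] z 83.0
7 [61, 64, 73, 105, 128, 123, 88, 62, 60] s@81 -92.5 s [-91.8, -92.1, -92.4] z 83.0
8 [65, 63, 64, 77, 96, 86, 66, 65, 60] s@81 -91.9 s [-92.2, -91.6, -103.3] z 82.0
9 [61, 63, 64, 67, 75, 70, 66, 68, 64] s@81 -91.3 s [-103.8, -103.5, -103.6] z 42.0
10 [67, 63, 62, 66, 63, 61, 63, 67, 66] s@81 -90.6 s [-103.4, -103.7, -103.8] z 39.0
11 [64, 68, 63, 61, 62, 61, 67, 61, 66] s@81 -90.0 s [-104.0, -103.8, -103.9] z 37.0
12 [63, 66, 68, 73, 72, 74, 76, 71, 62] s@81 -89.3 s [-103.8, -103.7, -104.0] 
[... 1219 characters left out ...]
, 234, 241, 243, 240] s@81 -80.3 s [-76.5, -76.3, -76.6] z 96.0
27 [201, 204, 207, 230, 233, 234, 240, 243, 239] s@81 -79.6 s [-75.7, -75.7, -75.7] z 96.0
28 [205, 202, 209, 228, 233, 235, 241, 242, 239] s@81 -78.9 s [-75.1, -75.5, -75.0] z 94.0
29 [200, 202, 209, 231, 232, 235, 240, 244, 239] s@81 -78.3 s [-74.4, -74.2, -74.7] z 96.0
30 [204, 202, 215, 230, 234, 234, 240, 243, 240] s@81 -77.6 s [-74.1, -74.0, -73.7] z 95.0
31 [204, 211, 221, 232, 234, 236, 240, 243, 239] s@81 -77.0 s [-73.4, -73.4, -73.3] z 95.0
32 [203, 216, 223, 230, 233, 236, 240, 243, 238] s@81 -76.3 s [-72.5, -72.5, -72.8] z 96.0
33 [202, 216, 224, 231, 233, 235, 241, 243, 240] s@81 -75.6 s [-72.5, -72.0, -72.0] z 95.0
```

Emit:
arm_command([
  {"offset": [-0.33, -0.11, 0], "rotation": [0, 0, 0]},
  {"offset": [-0.66, -0.22, 0], "rotation": [0, 0, 0]},
  {"offset": [-1, -0.33, 0], "rotation": [0, 0, 0]},
])

```text
time: 37.55
ee_pos: [552.8, -174.2, 180.0]
eef_rot: [-3.14, -0.001, 1.637]
wrist_force: [-0.7, -0.3, -0.7]
gripper_width: 0.65
grasp_force: 0.0
```

Emit:
arm_command([
  {"offset": [-0.33, -0.11, 0], "rotation": [0, 0, 0]},
  {"offset": [-0.66, -0.22, 0], "rotation": [0, 0, 0]},
  {"offset": [-1, -0.33, 0], "rotation": [0, 0, 0]},
])

```text
time: 37.8
ee_pos: [525.9, -276.8, 180.1]
eef_rot: [-3.14, -0.001, 1.635]
wrist_force: [-0.2, -0.5, -0.4]
gripper_width: 0.648
grasp_force: 0.0
```

Emit:
arm_command([
  {"offset": [-0.33, -0.11, -0.1], "rotation": [0, 0, 0]},
  {"offset": [-0.66, -0.22, -0.2], "rotation": [0, 0, 0]},
  {"offset": [-1, -0.33, -0.4], "rotation": [0, 0, 0]},
  {"offset": [-1, -0.33, -0.4], "rotation": [0, 0, 0]},
  {"offset": [-1, -0.33, -0.4], "rotation": [0, 0, 0]},
])

```text
time: 38.22
ee_pos: [498.7, -381.2, 221.4]
eef_rot: [-3.141, 0.001, 1.628]
wrist_force: [0.3, 0.0, -0.5]
gripper_width: 0.651
grasp_force: 0.0
```

```bash
python3 - <<'E'
from h import *
D=wsave('w13');w=D['c'];v,u=np.mgrid[0:480,0:640]
k=(np.hypot(w[...,0]-495,w[...,1]+325)<110)&(w[...,2]>8)&(v<285);q=w[k]
for lo,hi in((128,140),(56,68),(44,54),(33,41)):
    t=q[(q[:,2]>lo)&(q[:,2]<hi)]
    if len(t)>8: print(lo,len(t),cv2.minAreaRect(t[:,:2].astype(np.float32)),np.round(t.mean(0),1))
E
```

```text
ee [ 499.8 -378.4  220.4] [-3.1407e+00 -1.1000e-03  1.6322e+00] t 38.2667
128 311 ((503.9273376464844, -330.07470703125), (14.006375312805176, 14.024703979492188), 70.5097427368164) [ 503.9 -329.8  134.5]
56 1573 ((479.5336608886719, -322.6358337402344), (41.32609558105469, 67.09709167480469), 56.81749725341797) [ 478.9 -320.6   60.1]
44 137 ((473.2239990234375, -316.462158203125), (37.77920150756836, 88.13668060302734), 56.92544174194336) [ 454.8 -313.8   52.5]
33 659 ((505.1423645019531, -328.8787841796875), (42.829505920410156, 48.620304107666016), 70.31175994873047) [ 513.4 -327.6   37.6]
```

View pics/w13.png

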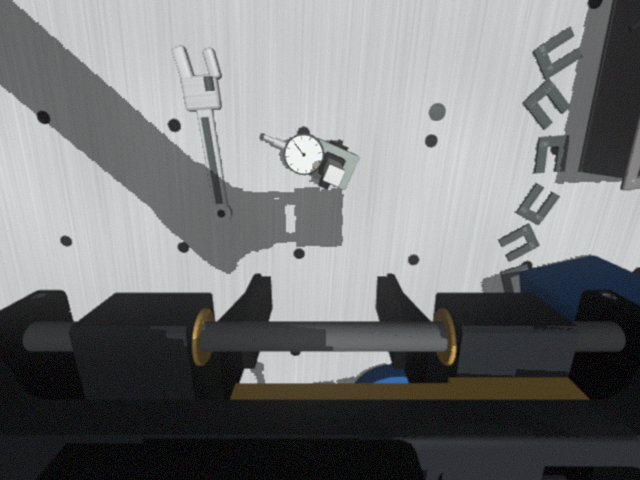

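```bash
python3 - <<'E'
from h import *
D=np.load('/tmp/w13.npz');print(ray(D,262.5,135.5,51),ray(D,304,154,62))
go(503.9,-330,150,1.57-.342); go(503.9,-330,150,-.342)
E
```

```text
[ 431.89283833 -303.96788407   51.        ] [ 475.61008401 -319.23577001   62.        ]
t 38.2667 [ 499.8 -378.4  220.4] [-3.141e+00 -1.000e-03  1.632e+00] w 0.652 F [0.6 1.2 0.2] 
 off [0.48  0.071 0.704] rot [-0.001 -0.001  0.269]
t 38.2667 [ 499.8 -378.4  220.4] [-3.141e+00 -1.000e-03  1.632e+00] w 0.652 F [0.6 1.2 0.2] 
 off [0.48  0.071 0.704] rot [-1.000e-03  0.000e+00  1.316e+00]
```

Emit:
arm_command([
  {"offset": [0.15, 0.02, 0], "rotation": [0, 0, 0.08]},
  {"offset": [0.3, 0.05, 0.1], "rotation": [0, 0, 0.16]},
  {"offset": [0.48, 0.07, 0.2], "rotation": [0, 0, 0.24]},
  {"offset": [0.48, 0.07, 0.4], "rotation": [0, 0, 0.269]},
  {"offset": [0.48, 0.07, 0.5], "rotation": [0, 0, 0.269]},
  {"offset": [0.48, 0.07, 0.5], "rotation": [0, 0, 0.269]},
  {"offset": [0.48, 0.07, 0.5], "rotation": [0, 0, 0.269]},
], jaw=0.5)

```text
time: 38.85
ee_pos: [503.9, -329.2, 170.4]
eef_rot: [-3.139, -0.0, 1.232]
wrist_force: [-0.3, -0.9, 0.6]
gripper_width: 0.502
grasp_force: 0.0
```

```bash
python3 -c "
from h import *
go(503.9,-330,73.3,1.228)"
```

```text
t 38.85 [ 503.9 -329.2  170.4] [-3.139 -0.     1.232] w 0.502 F [-0.3 -0.9  0.6] 
 off [-0.008  0.005  0.971] rot [-0.001 -0.     0.003]
```

Emit:
arm_command([
  {"offset": [-0.005, 0.002, 0.15], "rotation": [0, 0, 0.003]},
  {"offset": [-0.005, 0.002, 0.35], "rotation": [0, 0, 0.003]},
  {"offset": [-0.005, 0.002, 0.55], "rotation": [0, 0, 0.003]},
  {"offset": [-0.005, 0.002, 0.75], "rotation": [0, 0, 0.003]},
  {"offset": [-0.005, 0.002, 0.9], "rotation": [0, 0, 0.003]},
  {"offset": [-0.005, 0.002, 0.97], "rotation": [0, 0, 0.003]},
  {"offset": [-0.005, 0.002, 0.97], "rotation": [0, 0, 0.003]},
  {"offset": [-0.005, 0.002, 0.97], "rotation": [0, 0, 0.003]},
])

```text
time: 39.52
ee_pos: [504.6, -331.3, 75.2]
eef_rot: [3.141, 0.0, 1.225]
wrist_force: [-0.4, -1.0, 0.2]
gripper_width: 0.499
grasp_force: 0.0
```

```bash
python3 -c "
from h import *
go(503.9,-330,73.3,1.228)"
```

```text
t 39.5167 [ 504.6 -331.3   75.2] [3.141 0.    1.225] w 0.499 F [-0.4 -1.   0.2] 
 off [ 0.01  -0.011  0.019] rot [ 0.001  0.    -0.002]
```

Emit:
arm_command([
  {"offset": [0.008, -0.008, 0.015], "rotation": [0, 0, 0]},
  {"offset": [0.008, -0.008, 0.015], "rotation": [0, 0, 0]},
  {"offset": [0.008, -0.008, 0.015], "rotation": [0, 0, 0]},
])

```text
time: 39.77
ee_pos: [504.3, -329.9, 73.8]
eef_rot: [3.14, -0.0, 1.226]
wrist_force: [-0.8, 0.2, 0.2]
gripper_width: 0.502
grasp_force: 0.0
```

Emit:
arm_command([
  {"offset": [0, 0, 0], "rotation": [0, 0, 0]},
  {"offset": [0, 0, 0], "rotation": [0, 0, 0]},
  {"offset": [0, 0, 0], "rotation": [0, 0, 0]},
  {"offset": [0, 0, 0], "rotation": [0, 0, 0]},
  {"offset": [0, 0, 0], "rotation": [0, 0, 0]},
  {"offset": [0, 0, 0], "rotation": [0, 0, 0]},
  {"offset": [0, 0, 0], "rotation": [0, 0, 0]},
  {"offset": [0, 0, 0], "rotation": [0, 0, 0]},
], jaw=0, grip_force=40)

```text
time: 40.43
ee_pos: [503.7, -329.7, 72.8]
eef_rot: [3.141, -0.0, 1.225]
wrist_force: [0.3, -0.6, -1.4]
gripper_width: 0.161
grasp_force: 40.0
```

```bash
python3 -c "
from h import *
go(503.9,-330,73.3,1.228);print(get_obs()['grasp_force'])"
```

```text
t 40.4333 [ 503.7 -329.7   72.8] [ 3.141 -0.     1.225] w 0.161 F [ 0.3 -0.6 -1.4] 
 off [-0.003  0.003 -0.005] rot [ 0.    -0.    -0.002]
39.99632650986314
```

Emit:
arm_command([
  {"offset": [0, 0, -0.1], "rotation": [0, 0, 0]},
  {"offset": [0, 0, -0.3], "rotation": [0, 0, 0]},
  {"offset": [0, 0, -0.5], "rotation": [0, 0, 0]},
  {"offset": [0, 0, -0.75], "rotation": [0, 0, 0]},
  {"offset": [0, 0, -0.95], "rotation": [0, 0, 0]},
  {"offset": [0.1, 0.01, -1], "rotation": [0, 0, 0]},
  {"offset": [0.3, 0.04, -1], "rotation": [0, 0, 0]},
  {"offset": [0.5, 0.06, -1], "rotation": [0, 0, 0]},
  {"offset": [0.75, 0.1, -1], "rotation": [0, 0, 0]},
  {"offset": [0.957, 0.125, -1], "rotation": [0, 0, 0]},
])

```text
time: 41.27
ee_pos: [547.9, -240.6, 171.3]
eef_rot: [-3.139, -0.001, 1.226]
wrist_force: [0.2, 0.8, -6.4]
gripper_width: 0.164
grasp_force: 40.0
```

Emit:
arm_command([
  {"offset": [0.24, 0.03, -0.02], "rotation": [0, 0, 0]},
  {"offset": [0.48, 0.06, -0.05], "rotation": [0, 0, 0]},
  {"offset": [0.72, 0.09, -0.05], "rotation": [0, 0, 0]},
  {"offset": [0.957, 0.125, -0.05], "rotation": [0, 0, 0]},
])

```text
time: 41.6
ee_pos: [591.5, -155.4, 176.4]
eef_rot: [-3.139, -0.0, 1.226]
wrist_force: [-0.3, -0.1, -5.9]
gripper_width: 0.156
grasp_force: 40.0
```

Emit:
arm_command([
  {"offset": [0.24, 0.03, 0], "rotation": [0, 0, 0]},
  {"offset": [0.48, 0.06, 0], "rotation": [0, 0, 0]},
  {"offset": [0.72, 0.09, 0], "rotation": [0, 0, 0]},
  {"offset": [0.957, 0.125, 0], "rotation": [0, 0, 0]},
])

```text
time: 41.93
ee_pos: [635.3, -69.6, 175.9]
eef_rot: [-3.138, 0.0, 1.226]
wrist_force: [1.0, 0.4, -5.4]
gripper_width: 0.16
grasp_force: 40.0
```

Emit:
arm_command([
  {"offset": [0.24, 0.03, 0], "rotation": [0, 0, -0.05]},
  {"offset": [0.48, 0.06, 0], "rotation": [0, 0, -0.1]},
  {"offset": [0.7, 0.09, 0], "rotation": [0, 0, -0.17]},
  {"offset": [0.88, 0.12, 0], "rotation": [0, 0, -0.23]},
  {"offset": [0.957, 0.125, 0], "rotation": [0, 0, -0.272]},
  {"offset": [0.957, 0.125, 0], "rotation": [0, 0, -0.272]},
  {"offset": [0.957, 0.125, 0], "rotation": [0, 0, -0.272]},
  {"offset": [0.957, 0.125, 0], "rotation": [0, 0, -0.272]},
])

```text
time: 42.6
ee_pos: [679.3, 12.2, 176.8]
eef_rot: [-3.139, 0.001, 1.63]
wrist_force: [0.6, -0.9, -5.9]
gripper_width: 0.156
grasp_force: 40.0
```

```bash
python3 -c "
from h import *
go(680.5,13.5,112,1.633);print(get_obs()['grasp_force'])"
```

```text
t 42.6 [679.3  12.2 176.8] [-3.139e+00  1.000e-03  1.630e+00] w 0.156 F [ 0.6 -0.9 -5.9] 
 off [0.013 0.014 0.648] rot [-0.002  0.001 -0.002]
39.99467034358531
```

Emit:
arm_command([
  {"offset": [0.012, 0.03, 0.1], "rotation": [0, 0, -0.002]},
  {"offset": [0.012, 0.03, 0.25], "rotation": [0, 0, -0.002]},
  {"offset": [0.012, 0.03, 0.4], "rotation": [0, 0, -0.002]},
  {"offset": [0.012, 0.03, 0.55], "rotation": [0, 0, -0.002]},
  {"offset": [0.012, 0.02, 0.64], "rotation": [0, 0, -0.002]},
  {"offset": [0.012, 0.01, 0.64], "rotation": [0, 0, -0.002]},
  {"offset": [0.012, 0.01, 0.64], "rotation": [0, 0, -0.002]},
])

```text
time: 43.18
ee_pos: [680.5, 14.2, 113.2]
eef_rot: [-3.14, 0.0, 1.635]
wrist_force: [-0.5, 0.1, -5.3]
gripper_width: 0.155
grasp_force: 40.0
```

```bash
python3 - <<'E'
from h import *
go(680.5,13.5,104,1.633)
d=cam('top');W=cloud(d)
h=cv2.cvtColor(d['pixels'],cv2.COLOR_RGB2HSV)
E
```

```text
t 43.1833 [680.5  14.2 113.2] [-3.14   0.     1.635] w 0.155 F [-0.5  0.1 -5.3] 
 off [-0.007 -0.     0.092] rot [-0.001  0.     0.001]
```

Emit:
arm_command([
  {"offset": [-0.004, 0, 0.03], "rotation": [0, 0, 0]},
  {"offset": [-0.004, 0, 0.06], "rotation": [0, 0, 0]},
  {"offset": [-0.004, 0, 0.09], "rotation": [0, 0, 0]},
  {"offset": [-0.004, 0, 0.09], "rotation": [0, 0, 0]},
  {"offset": [-0.004, 0, 0.09], "rotation": [0, 0, 0]},
])

```text
time: 43.65
ee_pos: [681.1, 14.5, 104.7]
eef_rot: [-3.141, -0.0, 1.636]
wrist_force: [0.3, 0.0, -6.1]
gripper_width: 0.156
grasp_force: 40.0
```

```bash
python3 - <<'E'
from h import *
go(680.5,13.5,102.8,1.633)
E
```

```text
t 43.65 [681.1  14.5 104.7] [-3.141 -0.     1.636] w 0.156 F [ 0.3  0.  -6.1] 
 off [-0.01  -0.007  0.019] rot [-0.    -0.     0.002]
```

Emit:
arm_command([
  {"offset": [-0.01, -0.006, 0.01], "rotation": [0, 0, 0.002]},
  {"offset": [-0.01, -0.006, 0.018], "rotation": [0, 0, 0.002]},
  {"offset": [-0.01, -0.006, 0.018], "rotation": [0, 0, 0.002]},
  {"offset": [-0.01, -0.006, 0.018], "rotation": [0, 0, 0.002]},
])

```text
time: 43.98
ee_pos: [680.8, 13.4, 103.1]
eef_rot: [3.142, -0.0, 1.633]
wrist_force: [0.3, -0.3, -5.5]
gripper_width: 0.156
grasp_force: 40.0
```

Emit:
arm_command([
  {"offset": [0, 0, 0.004], "rotation": [0, 0, 0]},
  {"offset": [0, 0, 0.007], "rotation": [0, 0, 0]},
  {"offset": [0, 0, 0.007], "rotation": [0, 0, 0]},
])

```text
time: 44.23
ee_pos: [681.0, 13.5, 102.9]
eef_rot: [3.141, -0.0, 1.633]
wrist_force: [-0.4, 0.7, -3.1]
gripper_width: 0.155
grasp_force: 40.0
```

```bash
python3 - <<'E'
from h import *
go(680.5,13.5,102.8,1.633)
E
```

```text
t 44.2333 [681.   13.5 102.9] [ 3.141 -0.     1.633] w 0.155 F [-0.4  0.7 -3.1] 
 off [ 0.001 -0.005  0.001] rot [ 0. -0.  0.]
```

Emit:
arm_command([
  {"offset": [0, 0, 0.004], "rotation": [0, 0, 0]},
  {"offset": [0, 0, 0.004], "rotation": [0, 0, 0]},
], grip_force=10)

```text
time: 44.4
ee_pos: [681.1, 13.4, 102.9]
eef_rot: [3.141, -0.0, 1.633]
wrist_force: [-1.0, -0.6, -0.5]
gripper_width: 0.158
grasp_force: 10.0
```

Emit:
arm_command([
  {"offset": [0, 0, 0], "rotation": [0, 0, 0]},
  {"offset": [0, 0, 0], "rotation": [0, 0, 0]},
  {"offset": [0, 0, 0], "rotation": [0, 0, 0]},
  {"offset": [0, 0, 0], "rotation": [0, 0, 0]},
  {"offset": [0, 0, 0], "rotation": [0, 0, 0]},
  {"offset": [0, 0, 0], "rotation": [0, 0, 0]},
], jaw=0.5)

```text
time: 44.9
ee_pos: [680.9, 13.4, 102.1]
eef_rot: [3.141, -0.0, 1.633]
wrist_force: [0.0, 0.6, -0.0]
gripper_width: 0.473
grasp_force: 0.0
```

Emit:
arm_command([
  {"offset": [0, 0, -0.15], "rotation": [0, 0, 0]},
  {"offset": [0, 0, -0.35], "rotation": [0, 0, 0]},
  {"offset": [0, 0, -0.6], "rotation": [0, 0, 0]},
  {"offset": [0, 0, -0.85], "rotation": [0, 0, 0]},
  {"offset": [0, 0, -1], "rotation": [0, 0, 0]},
  {"offset": [-0.3, -0.1, -1], "rotation": [0, 0, 0]},
  {"offset": [-0.6, -0.3, -1], "rotation": [0, 0, 0]},
  {"offset": [-0.8, -0.4, -1], "rotation": [0, 0, 0]},
  {"offset": [-0.8, -0.4, -1], "rotation": [0, 0, 0]},
  {"offset": [-0.8, -0.4, -1], "rotation": [0, 0, 0]},
])

```text
time: 45.73
ee_pos: [645.5, -71.1, 202.5]
eef_rot: [3.141, 0.0, 1.629]
wrist_force: [-0.3, 2.2, -0.2]
gripper_width: 0.499
grasp_force: 0.0
```

```bash
python3 - <<'E'
from h import *
D=wsave('w14');w=D['c'];v,u=np.mgrid[0:480,0:640];p=D['p']
c=np.array([575.2,7.]);d=np.array([.062,-.998]);n=np.array([.998,.062])
k=(v<285)&(np.hypot(w[...,0]-620,w[...,1]-10)<150)&(w[...,2]>35);t=w[k];s=(t[:,:2]-c)@d;e=(t[:,:2]-c)@n
col=t[(t[:,2]>158)&(t[:,2]<172)];print('col',len(col),cv2.minAreaRect(col[:,:2].astype(np.float32)),np.median(col[:,2]))
b=(abs(s)<8)&(e>8)&(e<75)&(t[:,2]>70)
for e0 in np.arange(12,70,3):
    q=b&(abs(e-e0)<1.5)
    if q.sum(): print(e0,q.sum(),'s',round(s[q].min(),1),round(s[q].max(),1),'z',round(t[q][:,2].max(),1))
m=abs(s)<20;f=m&(t[:,2]>75)&(abs(e)<22);print('shaft e',e[f].min(),e[f].max(),'s steps')
x=(abs(e)<5)&(t[:,2]>75)&(s>-105);print('shaft s',s[x&(s>-88)].min(),s[x].max())
for q0 in(-60,0,60): 
    f=(abs(s-q0)<5)&(t[:,2]>80)&(abs(e)<19); print(q0,np.percentile(t[f][:,2],90),e[f].min(),e[f].max())
save(dict(pixels=p),'w14')
# bystanders
d0=np.load('/tmp/top.npz')['c'];dn=cloud(cam('top'))
E
```

```text
ee [646.  -68.8 202.2] [ 3.1407e+00 -9.0000e-04  1.6326e+00] t 45.7833
col 525 ((681.0496215820312, 12.962289810180664), (14.04941463470459, 13.611918449401855), 3.583632469177246) 164.56932877287156
12 86 s -7.7 7.7 z 97.1
15 90 s -7.7 7.8 z 94.1
18 57 s -7.9 8.0 z 87.6
27 10 s -1.2 3.0 z 83.8
30 26 s -2.1 3.0 z 85.4
33 19 s -1.2 3.0 z 84.8
36 18 s -1.2 3.0 z 84.4
39 17 s -1.2 2.2 z 84.6
42 19 s -2.8 3.9 z 85.9
45 36 s -2.8 3.9 z 85.6
48 27 s -2.8 3.9 z 86.4
51 36 s -2.8 3.9 z 86.2
54 30 s -4.4 4.7 z 90.1
57 59 s -7.6 8.0 z 92.3
60 79 s -7.6 8.0 z 92.3
63 60 s -7.6 8.0 z 93.0
66 79 s -7.6 8.0 z 92.3
69 58 s -7.5 8.0 z 92.6
shaft e -17.642821894424138 18.14106405973989 s steps
shaft s -84.8603260213907 85.36513933702365
-60 95.96454837084698 -18.418367554454917 15.036673244609528
0 98.80035065582719 -17.642821894424138 17.87218745808637
60 90.39655899123923 -18.90211597927236 18.55968012854481
```

View pics/w14.png

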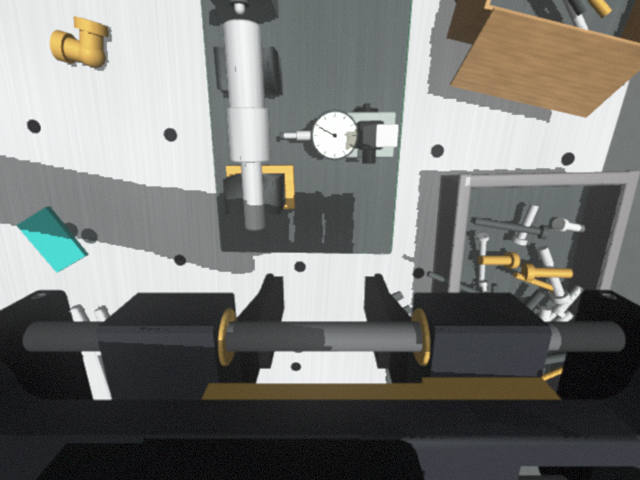

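```bash
python3 -c "
from workcell import *
print(finish_job())"
```

```text
the job is handed in; nothing more can be done
None
```

The job is handed in at about 46 s: by the camera measurements the shaft lies level in the two V-blocks about 7.5 mm short of the screw, with its thick end left. The packing plate is under the right-hand V-block, about 1 mm off centre, and the gauge plunger stands about 8 mm short of the shaft's middle. I never reached for the tin, elbow or wrench, though I did not re-measure where they lie.

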